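Press inlaid drawer fronts in a four-screw veneer press

TASK

Glue-up: lay all the inlaid drawer fronts flat, inlay up, on the drawn-out bed of the veneer press, lengthwise between its two end fences, side by side and spread so that there is one under each side's pair of screws, set the caul level on them inside the bed's fences and corner blocks, and push the bed home until you feel it seat against its stop. Then tighten the four press screws clockwise in two rounds, each round going from a corner to the diagonally opposite one before doing the other two: first turn each screw just until its foot lightly bears on the caul, then give each about a quarter turn more. Do not disturb the glue bottle, the mallet or the finished box.

Things in the scene. Friction and masses are not known exactly. Their poses are not given: they have to be found in the camera images.
- press: the fixed veneer press: base board 260 x 440 x 18 mm, two beams (310 x 36 mm, 105 to 145 mm up, brass nuts on top to 152) on uprights, four screws. Origin on the bench below the middle of the screws. Its x runs along the beams, its y is the bed's travel (out to -y, home to +y). Beams at y = -62 and +62 mm, uprights' inner faces at x = +-130; the base reaches from y = -345 to +95.
- bed (a joint): how far the bed is drawn out, m: 0 = home at its stop, 0.235 = fully out; starts at 0.21 to 0.235; about 3 N of friction. The bed is a board 226 (press x) x 166 mm (press y), cork on top, with a dark fence 22 mm high, 8 thick along each y end (150 mm between them), and at each corner a 7 mm thick block, as high, running 19 mm inwards (212 mm between them in x).
- bed_mid (a point): middle of the bed's upper face (30 mm above the bench), moving with the bed; axes as the press. With the bed home it lies at the press origin's x, y.
- bed_grip (a point): grip point of the bed's upright dark wooden handle, which stands 165 mm to -y of bed_mid: 20 mm wide in press x, 28 mm in press y, from 29 to 69 mm above the bench; this point is 54 mm above the bench.
- screw1 (a joint): turn of screw 1, rad, growing as it is tightened (clockwise from above); starts at 0.4 to 1.0, range 0 to 6. One rad drives its foot 2 mm down (the handle keeps its height). It turns at about 0.06 N m and stays where left. The foot is sprung at 4 N/mm, so 8 N per rad once it bears. On the loaded caul it bears near 1.75 rad: 0.75 to 1.35 rad of turning from the start.
- screw2 (a joint): as screw1, for screw 2
- screw3 (a joint): as screw1, for screw 3
- screw4 (a joint): as screw1, for screw 4
- handle1 (a point): middle of the bar handle of screw 1: a dark wooden bar 62 mm long (this frame's x), 14 thick (y), 28 tall, centred 180 mm above the bench and turning with the screw; z up. Screw 1 is at press x, y = -68, -62 mm. Screws 1 2 3 4 go round the press in order: 1 and 3 are diagonal, 2 and 4 are diagonal.
- handle2 (a point): the same for screw 2, at press x, y = +68, -62 mm
- handle3 (a point): the same for screw 3, at press x, y = +68, +62 mm
- handle4 (a point): the same for screw 4, at press x, y = -68, +62 mm
- foot1: pressing foot under screw 1, a steel disc 32 mm across and 8 mm thick; origin at the middle of its underside
- foot2: the same for screw 2
- foot3: the same for screw 3
- foot4: the same for screw 4
- front1: an inlaid drawer front: dark wooden slat 130 x 32 x 14 mm with pale ends and a pale diamond on its upper face, 45 g, loose on the bench right of the press. Origin at the middle of its underside, x along its length, z up. Two to four fronts are there, all alike; those absent read None.
- front2: as front1
- front3: as front1
- front4: as front1
- caul: the caul: a loose plywood board 200 (x) x 140 (y) x 18 mm with a grip rib on top, 22 (x) x 110 mm (y), 28 mm tall; about 0.42 kg, on the bench left of the press. Origin at the middle of its underside, z up. It lies on the fronts inside the bed's fences and corner blocks (5 mm of play each way), its x and y along the press's, either way round.
- glue: bystander: white glue bottle 150 mm tall beyond the press
- mallet: bystander: pale wooden carver's mallet standing on its head, beyond the bed
- jewel_box: bystander: finished wooden box 178 x 118 x 82 mm, beyond the bed

How it is judged:
On the way, in this order (a step that is already met when the one before it is completed fails the run):
1. all the drawer fronts lie flat on the drawn-out bed, lengthwise, with one towards each side (x of front1 in the frame of bed_mid between -0.1 and 0.1 m and y of front1 in the frame of bed_mid between -0.015 and 0.015 m and z of front1 in the frame of bed_mid between -0.004 and 0.005 m and angle between each of front1, front2, front3, front4's own z axis and vertical below 0.08 rad and angle between the x axis of each of front1, front2, front3, front4 and the y axis of bed_mid, either way round below 0.15 rad and x of front2 in the frame of bed_mid between -0.1 and 0.1 m and y of front2 in the frame of bed_mid between -0.015 and 0.015 m and z of front2 in the frame of bed_mid between -0.004 and 0.005 m and x of front3 in the frame of bed_mid between -0.1 and 0.1 m and y of front3 in the frame of bed_mid between -0.015 and 0.015 m and z of front3 in the frame of bed_mid between -0.004 and 0.005 m and x of front4 in the frame of bed_mid between -0.1 and 0.1 m and y of front4 in the frame of bed_mid between -0.015 and 0.015 m and z of front4 in the frame of bed_mid between -0.004 and 0.005 m and x of any of front1, front2, front3, front4 in the frame of bed_mid below -0.04 m and x of any of front1, front2, front3, front4 in the frame of bed_mid above 0.04 m and value of joint bed above 0.18 m), for 0.2 s.
2. the caul lies square and level on the fronts, the bed still drawn out, and is let go (all of step 1 and x of caul in the frame of bed_mid between -0.012 and 0.012 m and y of caul in the frame of bed_mid between -0.012 and 0.012 m and z of caul in the frame of bed_mid between 0.01 and 0.018 m and angle between caul's own z axis and vertical below 0.03 rad and angle between the x axis of caul and the x axis of bed_mid, either way round below 0.1 rad and contact force between caul and the fingers below 0.1 N), for 0.2 s.
3. the loaded bed is home against its stop (x of front1 in the frame of bed_mid between -0.1 and 0.1 m and y of front1 in the frame of bed_mid between -0.015 and 0.015 m and z of front1 in the frame of bed_mid between -0.004 and 0.005 m and angle between each of front1, front2, front3, front4's own z axis and vertical below 0.08 rad and angle between the x axis of each of front1, front2, front3, front4 and the y axis of bed_mid, either way round below 0.15 rad and x of front2 in the frame of bed_mid between -0.1 and 0.1 m and y of front2 in the frame of bed_mid between -0.015 and 0.015 m and z of front2 in the frame of bed_mid between -0.004 and 0.005 m and x of front3 in the frame of bed_mid between -0.1 and 0.1 m and y of front3 in the frame of bed_mid between -0.015 and 0.015 m and z of front3 in the frame of bed_mid between -0.004 and 0.005 m and x of front4 in the frame of bed_mid between -0.1 and 0.1 m and y of front4 in the frame of bed_mid between -0.015 and 0.015 m and z of front4 in the frame of bed_mid between -0.004 and 0.005 m and x of any of front1, front2, front3, front4 in the frame of bed_mid below -0.04 m and x of any of front1, front2, front3, front4 in the frame of bed_mid above 0.04 m and x of caul in the frame of bed_mid between -0.012 and 0.012 m and y of caul in the frame of bed_mid between -0.012 and 0.012 m and z of caul in the frame of bed_mid between 0.01 and 0.018 m and angle between caul's own z axis and vertical below 0.03 rad and angle between the x axis of caul and the x axis of bed_mid, either way round below 0.1 rad and value of joint bed below 0.004 m), for 0.2 s.
4. first round: all four feet bear on the caul (value of joint bed below 0.004 m and contact force between each of foot1, foot2, foot3, foot4 and caul above 0.5 N), for 0.2 s.
5. second round: all four screws are tight (value of joint bed below 0.004 m and contact force between each of foot1, foot2, foot3, foot4 and caul above 6.5 N), for 0.2 s.
At the end, for the whole second after the job is handed in: Fronts flat on the bed, lengthwise within 0.15 rad, within 15 mm of mid-way between the fences, one over 40 mm off the middle to each x side; caul level on them within 12 mm and 0.1 rad of square to the bed's middle; bed home within 4 mm; each foot presses on the caul with 6.5 to 24 N (all of step 5 and x of front1 in the frame of bed_mid between -0.1 and 0.1 m and y of front1 in the frame of bed_mid between -0.015 and 0.015 m and z of front1 in the frame of bed_mid between -0.004 and 0.005 m and angle between each of front1, front2, front3, front4's own z axis and vertical below 0.08 rad and angle between the x axis of each of front1, front2, front3, front4 and the y axis of bed_mid, either way round below 0.15 rad and x of front2 in the frame of bed_mid between -0.1 and 0.1 m and y of front2 in the frame of bed_mid between -0.015 and 0.015 m and z of front2 in the frame of bed_mid between -0.004 and 0.005 m and x of front3 in the frame of bed_mid between -0.1 and 0.1 m and y of front3 in the frame of bed_mid between -0.015 and 0.015 m and z of front3 in the frame of bed_mid between -0.004 and 0.005 m and x of front4 in the frame of bed_mid between -0.1 and 0.1 m and y of front4 in the frame of bed_mid between -0.015 and 0.015 m and z of front4 in the frame of bed_mid between -0.004 and 0.005 m and x of any of front1, front2, front3, front4 in the frame of bed_mid below -0.04 m and x of any of front1, front2, front3, front4 in the frame of bed_mid above 0.04 m and x of caul in the frame of bed_mid between -0.012 and 0.012 m and y of caul in the frame of bed_mid between -0.012 and 0.012 m and z of caul in the frame of bed_mid between 0.01 and 0.018 m and angle between caul's own z axis and vertical below 0.03 rad and angle between the x axis of caul and the x axis of bed_mid, either way round below 0.1 rad and contact force between each of foot1, foot2, foot3, foot4 and caul below 24 N); the robot touches nothing.
It fails at once if a screw is tightened hard (over 11 N) while another does not yet bear on the caul ((contact force between foot1 and caul above 11 N and value of joint screw2 below 1.45 rad) or (contact force between foot1 and caul above 11 N and value of joint screw3 below 1.45 rad) or (contact force between foot1 and caul above 11 N and value of joint screw4 below 1.45 rad) or (contact force between foot2 and caul above 11 N and value of joint screw1 below 1.45 rad) or (contact force between foot2 and caul above 11 N and value of joint screw3 below 1.45 rad) or (contact force between foot2 and caul above 11 N and value of joint screw4 below 1.45 rad) or (contact force between foot3 and caul above 11 N and value of joint screw1 below 1.45 rad) or (contact force between foot3 and caul above 11 N and value of joint screw2 below 1.45 rad) or (contact force between foot3 and caul above 11 N and value of joint screw4 below 1.45 rad) or (contact force between foot4 and caul above 11 N and value of joint screw1 below 1.45 rad) or (contact force between foot4 and caul above 11 N and value of joint screw2 below 1.45 rad) or (contact force between foot4 and caul above 11 N and value of joint screw3 below 1.45 rad)).
It fails at once if not crisscross: two neighbouring screws bear on the caul while neither of the other two does ((contact force between each of foot1, foot2 and caul above 1.5 N and value of joint each of screw3, screw4 below 1.45 rad) or (contact force between each of foot2, foot3 and caul above 1.5 N and value of joint each of screw1, screw4 below 1.45 rad) or (contact force between each of foot3, foot4 and caul above 1.5 N and value of joint each of screw1, screw2 below 1.45 rad) or (contact force between each of foot4, foot1 and caul above 1.5 N and value of joint each of screw2, screw3 below 1.45 rad)).
It fails at once if not crisscross: two neighbouring screws are tight while neither of the other two is ((contact force between each of foot1, foot2 and caul above 9 N and contact force between each of foot3, foot4 and caul below 6 N) or (contact force between each of foot2, foot3 and caul above 9 N and contact force between each of foot1, foot4 and caul below 6 N) or (contact force between each of foot3, foot4 and caul above 9 N and contact force between each of foot1, foot2 and caul below 6 N) or (contact force between each of foot4, foot1 and caul above 9 N and contact force between each of foot2, foot3 and caul below 6 N)).
It fails at once if a screw is overtightened (over 28 N) (contact force between any of foot1, foot2, foot3, foot4 and caul above 28 N).
It fails at once if the glue bottle, mallet or finished box is moved by more than 20 mm (distance of any of glue, mallet, jewel_box from where it was at the start of the episode above 0.02 m).
Of front1, front2, front3, front4 only 2 to 4 are there at a start; the rules pass over those that are not, and their reading is None.
At some moment in a run one of caul may be knocked a few centimetres aside while the robot is not near it.
Once in a run the grip may slacken for a moment while it holds something.
It also fails if it takes over 210 s, if anything falls off the work surface, if the arm or the gripper's body presses on something with over 40 N, if the wrist force passes 120 N, or if a joint passes its speed limit or range.

ROBOT

A 7-joint arm with a two-finger parallel gripper is mounted at the origin on the work surface. World frame = base frame: x ahead of the robot, y to its left, z up, the work surface at z = 0. Lengths are in m, angles in rad, forces in N, time in s.
With the tool pointing down it reaches from about 0.4 to 0.9 m from the base axis. Payload 5.5 kg.
Tool frame: the origin (TCP) lies at the very end of the fingers, on their centre line; the grasp point (between the pads) lies 19 mm behind it; x points along the fingers, y is the direction in which the jaws open and shut, and the axes are right-handed (so a half turn about x gives the same grasp; the last joint's range is limited). The gripper opens to 92 mm and grips with 3 to 60 N. Pads are 19 mm wide; open, the fingers measure 130 mm over their backs; the gripper's body (75 mm by 190 mm) begins 47 mm behind the grasp point.
Start: joints at [1.411, 0.501, -0.427, 1.55, 0.221, 1.138, -0.21], TCP at [0.267, -0.593, 0.227] pointing down, gripper open.
Joint ranges: [-2.88, 2.88], [-0.31, 2.03], [-1.54, 1.56], [0.2, 2.42], [-1.41, 4.55], [0.19, 2.02], [-2.57, 2.57]. Speed limits (rad/s): [2.57, 2.57, 3.14, 3.14, 3.14, 3.14, 3.14].

INTERFACE

Orientations are given as [roll, pitch, yaw] about the fixed x, y, z axes, in that order (R = Rz(yaw) Ry(pitch) Rx(roll)).
In Python, from bench import observe, capture, get_calibration, manip gives the robot as it stands.
- The arm moves only by the tool drive_tool, never from a script. Its argument "deltas" is a list of rows, each a list of 7 numbers: the opening, from -1 (shut) to 1 (fully open), then the shift along the tool's x, y, z in cm, then the turn, a rotation vector about the tool's x, y, z in degrees. In form: [[hand, x, y, z, wx, wy, wz], ...]. A call has 1 to 5 rows; each row is the pose to reach, as a shift and turn from the pose commanded when the call began, along the tool's axes at that moment; what a row does not reach only later rows make up. A row lasts 1/10 s, in which the tool goes at most 50 mm and 8.59 degrees, less where a joint would pass 70% of its speed; a pose out of reach is approached as far as the arm can. A call with a gripper value outside its range is refused whole. The fingers move at their own pace and stop on an object; "squeeze" is the grip in N (left out, the last holds). Time passes only in rows, so rows that repeat a pose let the fingers close. It gives the time, the measured TCP pose, the force and the opening at its end, in the units of the state.
- observe(): the state, without advancing time (a new reading comes with each control period).
- capture(name): name is "scene" or "side" or "wrist"; returns the picture (420x560x3 uint8, blue, green, red); there is no depth.
- get_calibration(name): a dict with "camera_matrix" (3x3 intrinsics, pixels), "world_to_cam" (4x4, takes a point from world to camera coordinates). Camera axes: x right, y down, z forward; pixel columns grow to the right and rows downward; lengths in m; the calibration is good to about 2 mm. A picture is of the moment at which its call begins: read the wrist's pose just before it. get_calibration takes no time and is no camera call; for the wrist camera it gives the pose at the moment of the call.
- manip.sign_off(): hands the job in, once; it reports no verdict.
The state is a dict: "t": time; "joint_pos": joint angles; "joint_velocities": joint speeds; "joint_efforts": joint torques, N m; "position": TCP position; "orientation": TCP orientation; "contact_force": force on the tool from outside, world axes, zero at the start; "ft_torque": the same for the moment, N m; "gripper_width": finger opening in m.
Only numpy, scipy, OpenCV 4.12 (cv2) and the standard library are available. Lean on these libraries where they do the work, as an engineer would, in place of code of your own. Each camera call takes 0.05 s, during which the arm holds its last target. There are 200 camera calls.

## Working session

There is one attempt and no reset: what is moved stays moved. The work goes in short steps, Python scripts to look and compute and a tool call to move; the robot and the scene stay as the last step left them, time stands still between calls to the robot, and variables do not carry over. Pictures are saved under pics/ and viewed, about 12 in all and at most 16, crops included, and the job is handed in when it is done.

Besides the shell and the picture viewer there is one more tool, called after "Emit:" as a command line: name --pt "numbers of a row" for each row, then --argument value for the rest. drive_tool: Moves the arm, as the interface text tells. Its arguments: {"type":"object","properties":{"deltas":{"type":"array","items":{"type":"array","items":{"type":"number"}}},"squeeze":{"type":"number"}},"required":["deltas"]}

```bash
ls; mkdir -p pics
python3 - <<'E'
from bench import observe,capture,get_calibration
import cv2,numpy as np
print(observe())
for n in("scene","side"):
    cv2.imwrite(f"pics/{n}0.png",capture(n)); c=get_calibration(n); print(n,np.round(c["camera_matrix"],1).tolist(),np.round(c["world_to_cam"],3).tolist())
E
```

```text
pics
{'t': 0.0, 'joint_pos': array([ 1.41118786,  0.50183187, -0.4268109 ,  1.55145347,  0.22080901,
        1.13827905, -0.21034261]), 'joint_velocities': array([ 0.00025047,  0.00021072, -0.00013392,  0.00074993, -0.00109939,
        0.0016303 ,  0.00104034]), 'joint_efforts': array([-6.45932050e-04, -5.66592586e+01, -5.81662238e+00, -2.79108632e+01,
       -6.87938696e-02,  3.09605955e-02,  1.73468343e-04]), 'position': array([ 0.26639449, -0.59214105,  0.22568866]), 'orientation': array([-1.60585801,  1.56888471,  1.95857709]), 'contact_force': array([ 0.03925725, -0.62255261,  0.09551764]), 'ft_torque': array([-0.04863446,  0.02669481, -0.03840263]), 'gripper_width': 0.0921267720603708}
scene [[507.1, 0.0, 286.1], [0.0, 507.1, 208.9], [0.0, 0.0, 1.0]] [[-0.731, 0.682, 0.005, 0.445], [0.392, 0.426, -0.815, -0.136], [-0.558, -0.594, -0.579, 1.706], [0.0, 0.0, 0.0, 1.0]]
side [[510.4, 0.0, 285.6], [0.0, 510.4, 213.8], [0.0, 0.0, 1.0]] [[0.808, 0.589, -0.019, -0.498], [0.317, -0.462, -0.828, -0.078], [-0.496, 0.664, -0.56, 1.814], [0.0, 0.0, 0.0, 1.0]]
```

View pics/scene0.png

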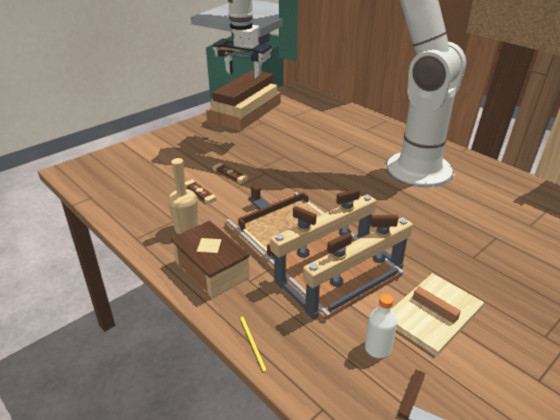

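View pics/side0.png

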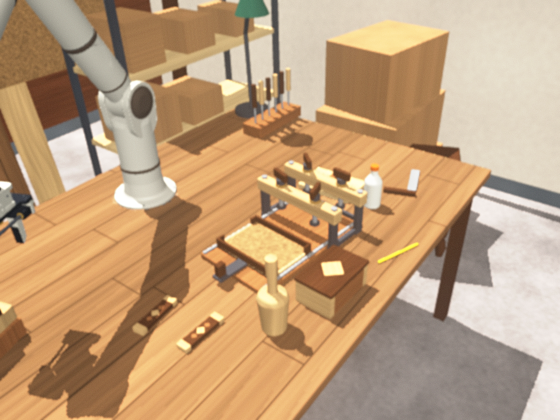

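The scene and side pictures show two fronts (scene (200,190) and (230,172)), the caul (435,310), and the press with its bed drawn out. The mallet and box stand beyond the bed. Next I'll convert pixels to rough positions.

```bash
cat > h.py <<'E'
from bench import observe,capture,get_calibration,manip
import cv2,numpy as np
from scipy.spatial.transform import Rotation as Ro
def ray(n,uv,z,c=None):
    c=c or get_calibration(n);K=c["camera_matrix"];T=np.array(c["world_to_cam"]);R=T[:3,:3]
    o=-R.T@T[:3,3];d=R.T@np.linalg.inv(K)@np.array([*uv,1.]);return o+d*(z-o[2])/d[2]
def proj(n,p,c=None):
    c=c or get_calibration(n);T=np.array(c["world_to_cam"]);q=(np.atleast_2d(p)@T[:3,:3].T+T[:3,3])@np.array(c["camera_matrix"]).T
    return q[:,:2]/q[:,2:]
def pose():
    s=observe();return s["position"],Ro.from_euler("xyz",s["orientation"])
E
python3 - <<'E'
from h import *
for n,d in dict(scene=dict(frA=(200,190,.014),frB=(231,174,.014),caul=(435,311,.018),h1=(348,198,.18),h2=(304,215,.18),h3=(340,243,.18),h4=(384,220,.18),bedhandle=(255,193,.06),mallet=(185,225,.03),box=(209,245,.082)),side=dict(frA=(201,331,.014),frB=(156,315,.014),hA=(281,176,.18),hB=(308,162,.18),hC=(341,174,.18),hD=(314,189,.18),bedh=(218,265,.06),box=(331,268,.082),mal=(273,310,.03))).items():
    for k,v in d.items(): print(n,k,np.round(ray(n,v[:2],v[2])[:2],3))
T=np.array(get_calibration("wrist")["world_to_cam"]);p,R=pose()
print("wrist cam in tool",R.inv().apply(-T[:3,:3].T@T[:3,3]-p),"axes",(T[:3,:3]@R.as_matrix()).round(2),get_calibration("wrist")["camera_matrix"],R.as_matrix().round(3))
E
```

```text
scene frA [ 0.629 -0.368]
scene frB [ 0.5   -0.378]
scene caul [0.53  0.412]
scene h1 [0.519 0.124]
scene h2 [0.648 0.102]
scene h3 [0.663 0.227]
scene h4 [0.526 0.24 ]
scene bedhandle [ 0.558 -0.187]
scene mallet [ 0.774 -0.231]
scene box [ 0.81  -0.061]
side frA [ 0.635 -0.375]
side frB [ 0.503 -0.402]
side hA [0.521 0.112]
side hB [0.539 0.23 ]
side hC [0.663 0.223]
side hD [0.644 0.105]
side bedh [ 0.54  -0.204]
side box [ 0.81  -0.064]
side mal [ 0.745 -0.231]
wrist cam in tool [-0.15889507 -0.00024562 -0.07751345] axes [[ 0.    1.   -0.  ]
 [-0.29  0.    0.96]
 [ 0.96  0.    0.29]] [[311.60402907   0.         281.0721947 ]
 [  0.         311.60402907 213.48100595]
 [  0.           0.           1.        ]] [[-0.001  0.41  -0.912]
 [ 0.002 -0.912 -0.41 ]
 [-1.    -0.002 -0.   ]]
```

```bash
cat >> h.py <<'E'
def Rdown(a):
    y=np.array([np.cos(a),np.sin(a),0]);x=np.array([0,0,-1.]);return Ro.from_matrix(np.c_[x,y,np.cross(x,y)])
def plan(t,a,p=None,R=None,say=True):
    """delta to world target t, jaw yaw a, in tool axes, cm/deg"""
    if p is None:p,R=pose()
    d=R.inv().apply(np.array(t)-p)*100;w=np.degrees((R.inv()*Rdown(a)).as_rotvec())
    print("delta",d.round(2),w.round(1),"n rows",np.ceil(max(np.linalg.norm(d)/5,np.linalg.norm(w)/8.59)))
def state():
    s=observe();p,R=pose();y=R.as_matrix()[:,1]
    print("t %.1f"%s["t"],"p",p.round(4),"a %.3f"%np.arctan2(y[1],y[0]),"tilt",R.as_matrix()[2].round(3),"F",s["contact_force"].round(1),"T",s["ft_torque"].round(2),"w %.4f"%s["gripper_width"],"q",s["joint_pos"].round(2))
E
python3 - <<'E'
from h import *
plan((.53,-.38,.30),-.1); state()
E
```

```text
delta [ -7.41  -8.55 -32.75] [-60.   -0.1   0.1] n rows 7.0
t 0.1 p [ 0.2664 -0.5922  0.2258] a -1.148 tilt [-1.    -0.002 -0.   ] F [-0.7  0.3  0.8] T [-0.02  0.04 -0.01] w 0.0918 q [ 1.41  0.5  -0.43  1.55  0.22  1.14 -0.21]
```

Emit:
drive_tool --pt "1 -7.4 -8.5 -32.7 -60 0 0" --pt "1 -7.4 -8.5 -32.7 -60 0 0" --pt "1 -7.4 -8.5 -32.7 -60 0 0" --pt "1 -7.4 -8.5 -32.7 -60 0 0" --pt "1 -7.4 -8.5 -32.7 -60 0 0"

```text
t: 0.6
position: [0.458, -0.4383, 0.2803]
orientation: [-1.593, 1.57, 2.728]
contact_force: [0.8, -0.2, -0.0]
gripper_width: 0.0913
```

Run:
```python
from h import *
plan((.53,-.38,.30),-.1); state()
```

```text
delta [-1.97  4.43 -8.13] [-16.7  -0.    0. ] n rows 2.0
t 0.6 p [ 0.458  -0.4383  0.2803] a -0.392 tilt [-1.    -0.001 -0.   ] F [ 0.8 -0.2 -0. ] T [-0.05 -0.09  0.  ] w 0.0913 q [ 1.19  0.47 -0.66  1.53  0.3   1.25  0.1 ]
```

Emit:
drive_tool --pt "1 -2 4.4 -8 -16.7 0 0" --pt "1 -2 4.4 -8 -16.7 0 0" --pt "1 -2 4.4 -8 -16.7 0 0" --pt "1 -2 4.4 -8 -16.7 0 0"

```text
t: 1.0
position: [0.5296, -0.3816, 0.2999]
orientation: [-2.774, 1.57, 1.834]
contact_force: [-0.5, -0.7, 0.2]
gripper_width: 0.0916
```

Run:
```python
from h import *
import json
state();c=get_calibration("wrist");np.savez("w1.npz",**c);cv2.imwrite("pics/w1.png",capture("wrist"))
```

```text
t 1.0 p [ 0.5296 -0.3816  0.2999] a -0.104 tilt [-1. -0. -0.] F [-0.5 -0.7  0.2] T [ 0.   -0.07  0.02] w 0.0916 q [ 1.08  0.51 -0.73  1.45  0.34  1.31  0.22]
```

View pics/w1.png

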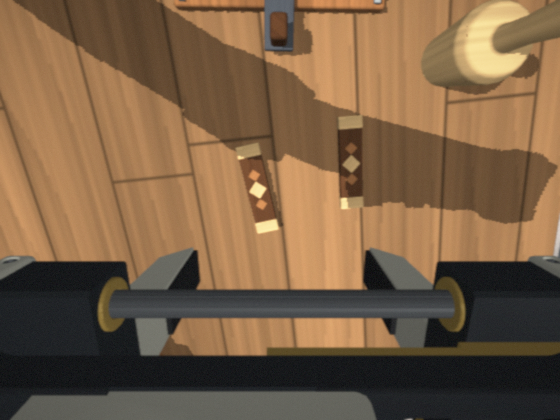

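Wrist view: fronts with end centres at about (249,151)-(267,227) and (350,122)-(351,203). The bed handle is at (279,28) and the mallet at upper right.

```bash
cat >> h.py <<'E'
def seg(n,e1,e2,z,c=None):
    a,b=ray(n,e1,z,c),ray(n,e2,z,c);d=b-a;return ((a+b)/2)[:2].round(4),"len %.4f"%np.linalg.norm(d),"dir %.3f"%np.arctan2(d[1],d[0])
E
python3 - <<'E'
from h import *
c=dict(np.load("w1.npz"))
print("B",seg("wrist",(248,147),(268.5,231),.014,c));print("A",seg("wrist",(350,117),(351.5,207),.014,c))
print("hdl",ray("wrist",(279,27),.069,c))
E
```

```text
B (array([ 0.495 , -0.3982]), 'len 0.1278', 'dir -1.460')
A (array([ 0.6301, -0.3732]), 'len 0.1277', 'dir -1.594')
hdl [ 0.54565238 -0.20522604  0.069     ]
```

Run:
```python
from h import *
plan((.495,-.398,.07),.111)
```

```text
delta [22.95 -3.09  1.8 ] [-12.5  -0.    0.1] n rows 5.0
```

Emit:
drive_tool --pt "1 23 -3.1 1.8 -12.5 0 0" --pt "1 23 -3.1 1.8 -12.5 0 0" --pt "1 23 -3.1 1.8 -12.5 0 0" --pt "1 23 -3.1 1.8 -12.5 0 0" --pt "1 23 -3.1 1.8 -12.5 0 0"

```text
t: 1.55
position: [0.4906, -0.3992, 0.0656]
orientation: [-1.993, 1.565, 2.826]
contact_force: [-1.0, -0.3, -0.2]
gripper_width: 0.092
```

Run:
```python
from h import *
state();plan((.495,-.398,.005),.111)
c=get_calibration("wrist");np.savez("w2.npz",**c);im=capture("wrist");cv2.imwrite("pics/w2.png",im)
```

```text
t 1.6 p [ 0.4906 -0.3992  0.0656] a 0.107 tilt [-1.    -0.006 -0.003] F [-1.  -0.3 -0.2] T [-0.02 -0.05 -0.01] w 0.0920 q [ 1.1   0.73 -0.65  1.7   0.54  0.91  0.34]
delta [ 6.06  0.49 -0.06] [-0.3 -0.1  0.3] n rows 2.0
```

View pics/w2.png

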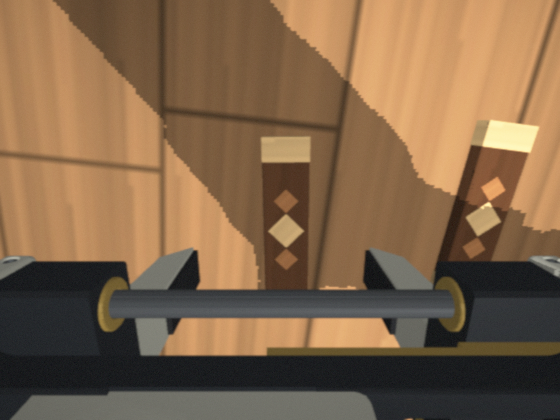

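The front stands nearly vertical in view, diamond centre (286,231), far end centre (286,150).

Run:
```python
from h import *
c=dict(np.load("w2.npz"))
print(ray("wrist",(286,231),.014,c),ray("wrist",(286,137),.014,c)); state()
m=ray("wrist",(286,231),.014,c);plan((m[0],m[1],.005),.111)
```

```text
[ 0.49369046 -0.39698951  0.014     ] [ 0.48641405 -0.3318892   0.014     ]
t 1.6 p [ 0.4872 -0.3981  0.0609] a 0.106 tilt [-1.    -0.011 -0.007] F [-2.7  0.  -3.8] T [0.03 0.06 0.02] w 0.0917 q [ 1.1   0.73 -0.65  1.7   0.54  0.91  0.34]
delta [5.58 0.71 0.  ] [-0.3 -0.4  0.6] n rows 2.0
```

Emit:
drive_tool --pt "1 0 0 0 0 0 0" --pt "1 0 0 0 0 0 0" --pt "1 3.5 0 0 0 0 0" --pt "1 3.5 0 0 0 0 0" --pt "1 3.5 0 0 0 0 0"

```text
t: 2.1
position: [0.4967, -0.398, 0.037]
orientation: [0.764, 1.569, -0.695]
contact_force: [0.1, -0.6, 0.4]
gripper_width: 0.0915
```

Run:
```python
from h import *
state();plan((.4937,-.397,.005),.111)
```

```text
t 2.1 p [ 0.4967 -0.398   0.037 ] a 0.112 tilt [-1.     0.001  0.001] F [ 0.1 -0.6  0.4] T [ 0.04 -0.14  0.  ] w 0.0915 q [ 1.08  0.77 -0.63  1.7   0.57  0.86  0.32]
delta [ 3.2  -0.29 -0.14] [ 0.   0.1 -0.1] n rows 1.0
```

Emit:
drive_tool --pt "1 3.2 -0.2 -0.1 0 0 0" --pt "1 3.2 -0.2 -0.1 0 0 0" --pt "-1 3.2 -0.2 -0.1 0 0 0" --pt "-1 3.2 -0.2 -0.1 0 0 0" --pt "-1 3.2 -0.2 -0.1 0 0 0" --squeeze 25

```text
t: 2.6
position: [0.495, -0.3975, 0.005]
orientation: [0.799, 1.568, -0.66]
contact_force: [0.5, 0.3, -0.5]
gripper_width: 0.0725
```

Emit:
drive_tool --pt "-1 0 0 0 0 0 0" --pt "-1 0 0 0 0 0 0" --pt "-1 0 0 0 0 0 0" --pt "-1 -5 0 0 0 0 0" --pt "-1 -9 0 0 0 0 0"

```text
t: 3.1
position: [0.4932, -0.396, 0.0933]
orientation: [-2.679, 1.568, 2.146]
contact_force: [0.9, -1.2, 0.8]
gripper_width: 0.0324
```

Run:
```python
from h import *
state();plan((.52,-.20,.25),-.1)
```

```text
t 3.1 p [ 0.4932 -0.396   0.0933] a 0.112 tilt [-1.    -0.001 -0.003] F [ 0.9 -1.2  0.8] T [-0.09 -0.14  0.07] w 0.0324 q [ 1.12  0.69 -0.68  1.69  0.51  0.95  0.36]
delta [-15.63   4.83 -19.22] [12.1 -0.1  0.1] n rows 6.0
```

Emit:
drive_tool --pt "-1 -15.5 5 -19 12 0 0" --pt "-1 -15.5 5 -19 12 0 0" --pt "-1 -15.5 5 -19 12 0 0" --pt "-1 -15.5 5 -19 12 0 0" --pt "-1 -15.5 5 -19 12 0 0"

```text
t: 3.6
position: [0.5221, -0.2009, 0.2494]
orientation: [0.225, 1.57, -1.443]
contact_force: [1.1, -1.0, 0.6]
gripper_width: 0.0004
```

Run:
```python
from h import *
state();plan((.55,-.15,.25),-.1)
```

```text
t 3.6 p [ 0.5221 -0.2009  0.2494] a -0.098 tilt [-1.  0.  0.] F [ 1.1 -1.   0.6] T [-0.08 -0.15 -0.01] w 0.0004 q [ 0.94  0.38 -0.79  1.75  0.3   1.13 -0.03]
delta [-0.06  2.28 -5.34] [ 0.1  0.  -0. ] n rows 2.0
```

The grip is empty, so the front fell on the way. I'll look for it.

Emit:
drive_tool --pt "1 0 2 -5.3 0 0 0" --pt "1 0 2 -5.3 0 0 0" --pt "1 0 2 -5.3 0 0 0"

```text
t: 3.9
position: [0.548, -0.1493, 0.2484]
orientation: [1.911, 1.57, 0.248]
contact_force: [0.1, -0.9, -0.4]
gripper_width: 0.0198
```

Run:
```python
from h import *
state();c=get_calibration("wrist");np.savez("w3.npz",**c);w=capture("wrist");np.savez("w3.npz",**c)
s=capture("scene");cv2.imwrite("pics/w3.png",np.vstack([w,cv2.resize(s[100:310,130:410],(560,420))])[:, :][0:840]) if 0 else cv2.imwrite("pics/w3.png",np.hstack([cv2.resize(w,(400,300)),cv2.resize(s[100:310,130:410],(400,300))]))
cv2.imwrite("pics/w3full.png",w)
```

```text
t 3.9 p [ 0.548  -0.1493  0.2484] a -0.093 tilt [-1.     0.001 -0.   ] F [ 0.1 -0.9 -0.4] T [-0.08 -0.04 -0.  ] w 0.0198 q [ 0.84  0.4  -0.8   1.73  0.32  1.14 -0.14]
```

View pics/w3.png

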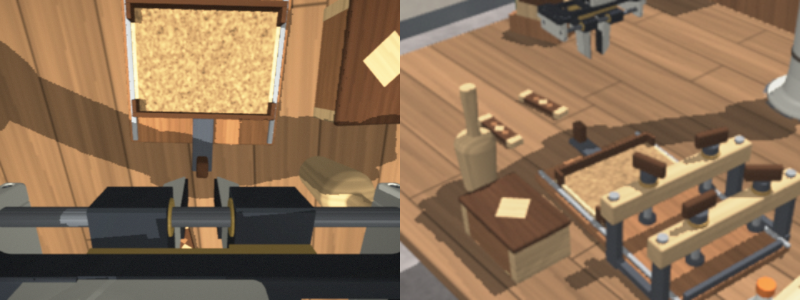

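The front lies flat, inlay up, near its old place (scene about (230,172)). The bed is clear in the wrist view. I'll measure both with segmentation.

Run:
```python
from h import *
c=dict(np.load("w3.npz"));w=cv2.imread("pics/w3full.png")
print("cork",w[80,270],"fence",w[150,270],"wood",w[200,40],w[5:16,270].tolist())
for e in [((525,94),(565,111)),((524,95),(566,111))]:
    f=[((x-400)*.7+130,y*.7+100) for x,y in e];print(f,seg("scene",*f,.014))
print("hdl",ray("wrist",(202*1.4,165*1.4),.069,c))
for r in (20,60,100,130): # row scan of fence/cork left-right
    g=cv2.cvtColor(w,cv2.COLOR_BGR2GRAY)[r,170:420].astype(int);d=np.abs(np.diff(g));i=np.where(d>35)[0]+170;print(r,i.tolist())
for x in (230,270,300,340):
    g=cv2.cvtColor(cv2.blur(w,(5,1)),cv2.COLOR_BGR2GRAY)[:190,x].astype(int);d=np.abs(np.diff(g));i=np.where(d>18)[0];print("col",x,i.tolist())
```

```text
cork [127 194 236] fence [121 185 229] wood [ 93 135 182] [[44, 68, 107], [33, 49, 74], [19, 32, 48], [21, 31, 48], [23, 34, 49], [25, 32, 48], [22, 33, 49], [38, 60, 79], [77, 116, 150], [112, 171, 217], [130, 199, 239]]
[(217.5, 165.8), (245.5, 177.7)] (array([ 0.4902, -0.3895]), 'len 0.1226', 'dir 1.744')
[(216.8, 166.5), (246.2, 177.7)] (array([ 0.4916, -0.3877]), 'len 0.1233', 'dir 1.793')
hdl [ 0.54610301 -0.19357517  0.069     ]
20 [175, 387, 388, 389]
60 []
100 []
130 [381, 388]
col 230 [4, 10, 11, 12, 155, 156, 157, 164, 165, 182, 183]
col 270 [5, 11, 12, 13, 14, 156, 157, 158]
col 300 [6, 12, 13, 14, 156, 157, 158, 159]
col 340 [7, 13, 14, 15, 157, 158, 159, 160]
```

Run:
```python
from h import *
c=dict(np.load("w3.npz"))
T=c["world_to_cam"];print("cam",-T[:3,:3].T@T[:3,3])
far=np.array([ray("wrist",(x,y),.03,c)[:2] for x,y in((230,11),(270,12.5),(300,13),(340,14))])
near=np.array([ray("wrist",(x,y),.03,c)[:2] for x,y in((230,156),(270,157),(300,157.5),(340,158.5))])
k1=np.polyfit(far[:,0],far[:,1],1);k2=np.polyfit(near[:,0],near[:,1],1);th=np.arctan((k1[0]+k2[0])/2)
print(k1,k2,"theta",th)
u=np.array([np.cos(th),np.sin(th)]);v=np.array([-u[1],u[0]])
mid=(far.mean(0)+near.mean(0))/2;print("gap",(far.mean(0)-near.mean(0))@v,"mid y-comp",mid@v)
h=ray("wrist",(283,231),.069,c)[:2];print("handle->mid along v",mid@v-h@v,"u",h@u, "bedmid",(h@u)*u+(mid@v)*v)
for nm,px,z in(("L",[(186,28),(186,110)],.03),("R",[(388,28),(383,130)],.03)):
    print(nm,[ (ray("wrist",p,z,c)[:2]@u).round(4) for p in px])
w=cv2.imread("pics/w3full.png")
cv2.imwrite("pics/w3b.png",cv2.resize(w[0:260,160:430],None,fx=2.2,fy=2.2,interpolation=cv2.INTER_CUBIC))
```

```text
cam [ 0.55507402 -0.07197562  0.40736081]
[-0.11596228  0.10290591] [-0.11518384 -0.0502989 ] theta -0.11506257092867947
gap 0.15175640063201967 mid y-comp 0.026126970940516643
handle->mid along v 0.15571956581094223 u 0.5649465231425275 bedmid [ 0.56421048 -0.03890665]
L [np.float64(0.4559), np.float64(0.4505)]
R [np.float64(0.6726), np.float64(0.6795)]
```

View pics/w3b.png

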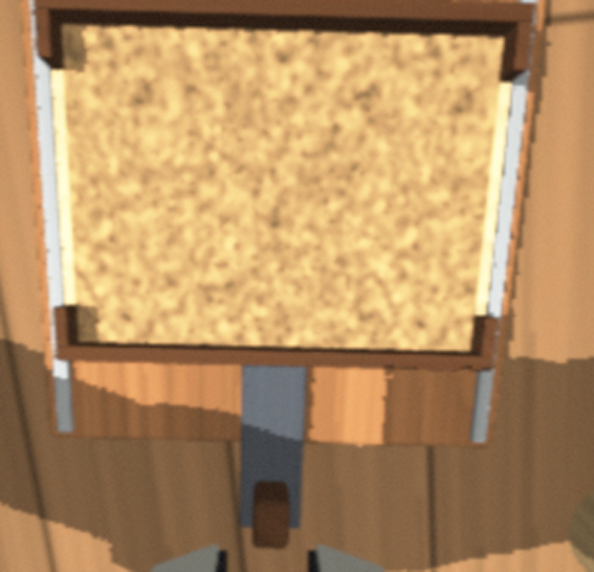

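Bed measured: gap 151.8 mm (150 expected), bed middle (0.564,-0.039), yaw -0.115. Both agree with the handle and side edges. Back to the dropped front.

Run:
```python
from h import *
plan((.491,-.388,.12),.2)
```

```text
delta [12.77 -3.21 23.91] [-17.1   0.    0.1] n rows 6.0
```

Emit:
drive_tool --pt "1 12.8 -3.2 23.9 -17 0 0" --pt "1 12.8 -3.2 23.9 -17 0 0" --pt "1 12.8 -3.2 23.9 -17 0 0" --pt "1 12.8 -3.2 23.9 -17 0 0" --pt "1 12.8 -3.2 23.9 -17 0 0"

```text
t: 4.5
position: [0.4939, -0.3709, 0.129]
orientation: [-1.676, 1.569, -3.051]
contact_force: [1.8, 0.3, 0.5]
gripper_width: 0.0678
```

Emit:
drive_tool --pt "1 1 0 2 0 0 0" --pt "1 1 0 2 0 0 0" --pt "1 1 0 2 0 0 0" --pt "1 1 0 2 0 0 0"

```text
t: 4.9
position: [0.5009, -0.3855, 0.1212]
orientation: [2.359, 1.57, 0.988]
contact_force: [0.1, 0.5, 0.2]
gripper_width: 0.0916
```

```bash
cat >> h.py <<'E'
def front(im,c,near):
    """pale centre diamond + pale ends of the front nearest pixel near; returns contour centres in world"""
    hsv=cv2.cvtColor(im,cv2.COLOR_BGR2HSV);g=im.astype(int)
    out=[]
    for s in range(0,1):pass
    return out
E
python3 - <<'E'
from h import *
state();c=get_calibration("wrist");im=capture("wrist");np.savez("w4.npz",**c);cv2.imwrite("pics/w4.png",im)
E
```

```text
t 4.9 p [ 0.5009 -0.3855  0.1212] a 0.200 tilt [-1.     0.001 -0.001] F [0.1 0.5 0.2] T [ 0.04 -0.19  0.01] w 0.0916 q [ 1.12  0.66 -0.71  1.68  0.5   0.99  0.43]
```

View pics/w4.png

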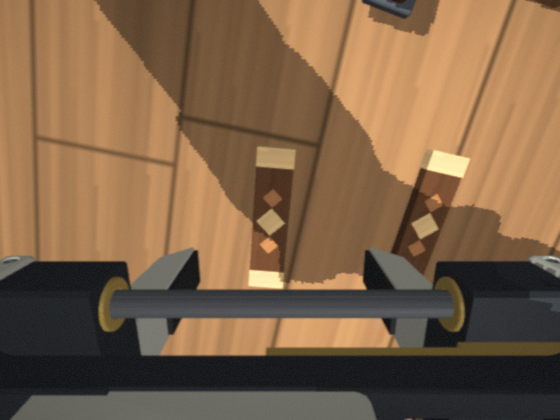

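Front B's diamond is at (271,222), its far end (276,147) and near end (266,288). It is flat, inlay up.

Run:
```python
from h import *
c=dict(np.load("w4.npz"))
print(ray("wrist",(271,222),.014,c),seg("wrist",(266,287.5),(276,148),.014,c))
print("A",ray("wrist",(425,227),.014,c))
m=ray("wrist",(271,222),.014,c);s=seg("wrist",(266,287.5),(276,148),.014,c);a=float(s[2][4:])-np.pi/2
plan((*((m[:2]+s[0])/2),.035),a);print(a)
```

```text
[ 0.4941892 -0.3967996  0.014    ] (array([ 0.494 , -0.3972]), 'len 0.1317', 'dir 1.693')
A [ 0.63139846 -0.37388519  0.014     ]
delta [ 8.65 -0.94  1.  ] [ 4.5  0.  -0. ] n rows 2.0
0.1222036732051035
```

Emit:
drive_tool --pt "1 4 -0.9 1.0 4.5 0 0" --pt "1 8 -0.9 1.0 4.5 0 0" --pt "1 11.6 -0.9 1.0 4.5 0 0" --pt "1 11.6 -0.9 1.0 4.5 0 0" --pt "1 11.6 -0.9 1.0 4.5 0 0" --squeeze 35

```text
t: 5.45
position: [0.4946, -0.3968, 0.0053]
orientation: [2.871, 1.57, 1.423]
contact_force: [0.4, -0.1, 0.7]
gripper_width: 0.0914
```

Emit:
drive_tool --pt "-1 0 0 0 0 0 0" --pt "-1 0 0 0 0 0 0" --pt "-1 0 0 0 0 0 0" --pt "-1 0 0 0 0 0 0" --pt "-1 0 0 0 0 0 0"

```text
t: 5.95
position: [0.494, -0.3982, 0.0052]
orientation: [0.563, 1.57, -0.887]
contact_force: [-0.4, -0.1, -0.1]
gripper_width: 0.0562
```

Emit:
drive_tool --pt "-1 -3 0 0 0 0 0" --pt "-1 -6 0 0 0 0 0" --pt "-1 -10 0 0 0 0 0" --pt "-1 -10 0 0 0 0 0"

```text
t: 6.35
position: [0.4976, -0.3999, 0.1107]
orientation: [0.811, 1.561, -0.64]
contact_force: [0.7, -0.1, 0.1]
gripper_width: 0.0245
```

Run:
```python
from h import *
state();plan((.4996,-.0314,.11),-.115)
```

```text
t 6.3 p [ 0.4976 -0.3999  0.1107] a 0.121 tilt [-1.     0.007  0.007] F [ 0.7 -0.1  0.1] T [-0.04 -0.1   0.03] w 0.0245 q [ 1.12  0.67 -0.69  1.68  0.5   0.97  0.37]
delta [ -0.14   4.62 -36.56] [13.5  0.3 -0.4] n rows 8.0
```

The fingers are slow (about 80 mm/s), so I lifted before they had closed. I'll reopen, go down again and wait longer.

Emit:
drive_tool --pt "0.4 0 0 0 0 0 0" --pt "0.4 0 0 0 0 0 0" --pt "0.4 0 0 0 0 0 0" --pt "0.4 0 0 0 0 0 0" --pt "0.4 0 0 0 0 0 0"

```text
t: 6.85
position: [0.4936, -0.3976, 0.104]
orientation: [-2.571, 1.569, 2.262]
contact_force: [-0.0, 0.2, 0.4]
gripper_width: 0.0602
```

Run:
```python
from h import *
state();plan((.4941,-.397,.005),.122)
c=get_calibration("wrist");im=capture("wrist");np.savez("w5.npz",**c)
cv2.imwrite("pics/w5.png",im[:310])
```

```text
t 6.8 p [ 0.4936 -0.3976  0.104 ] a 0.121 tilt [-1.    -0.001 -0.001] F [-0.   0.2  0.4] T [ 0.02 -0.02 -0.04] w 0.0602 q [ 1.12  0.68 -0.68  1.68  0.5   0.97  0.37]
delta [ 9.9   0.07 -0.05] [-0.1 -0.1  0. ] n rows 2.0
```

View pics/w5.png

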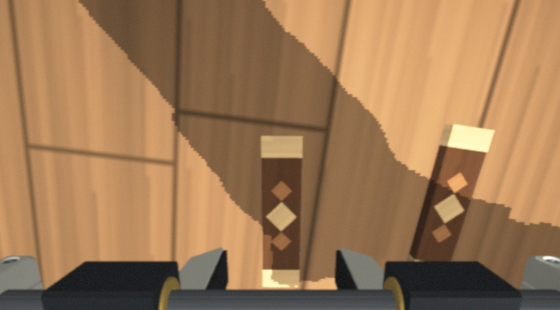

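The front is undisturbed, centred between the fingers (diamond (281,217)).

Emit:
drive_tool --pt "0.3 4 0 0 0 0 0" --pt "0.3 8 0 0 0 0 0" --pt "0.3 9.9 0 0 0 0 0" --pt "0.3 9.9 0 0 0 0 0" --pt "-1 9.9 0 0 0 0 0"

```text
t: 7.4
position: [0.4947, -0.3979, 0.0065]
orientation: [1.81, 1.57, 0.36]
contact_force: [0.2, 0.1, 0.5]
gripper_width: 0.0553
```

Emit:
drive_tool --pt "-1 0 0 0 0 0 0" --pt "-1 0 0 0 0 0 0" --pt "-1 0 0 0 0 0 0" --pt "-1 0 0 0 0 0 0" --pt "-1 0 0 0 0 0 0"

```text
t: 7.9
position: [0.4944, -0.3986, 0.007]
orientation: [0.524, 1.569, -0.927]
contact_force: [-1.5, 0.6, 5.9]
gripper_width: 0.0315
```

Emit:
drive_tool --pt "-1 -2 0 0 0 0 0" --pt "-1 -6 0 0 0 0 0" --pt "-1 -10 0 0 0 0 0" --pt "-1 -10 0 0 0 0 0"

```text
t: 8.3
position: [0.4981, -0.4, 0.1132]
orientation: [0.812, 1.56, -0.638]
contact_force: [0.6, 0.3, -0.1]
gripper_width: 0.0313
```

Run:
```python
from h import *
state();plan((.4996,-.0314,.13),-.115)
```

```text
t 8.3 p [ 0.4981 -0.4     0.1132] a 0.121 tilt [-1.     0.008  0.007] F [ 0.6  0.3 -0.1] T [-0.02 -0.16 -0.05] w 0.0313 q [ 1.12  0.67 -0.69  1.67  0.5   0.97  0.38]
delta [ -1.92   4.6  -36.56] [13.5  0.4 -0.5] n rows 8.0
```

Emit:
drive_tool --pt "-1 -1 0.9 -3.6 3 0 0" --pt "-1 -1 1.8 -7.2 6 0 0" --pt "-1 -1 2.7 -11 9 0 0" --pt "-1 -1 3.6 -15 13.5 0 0" --pt "-1 -1 4 -20 13.5 0 0"

```text
t: 8.8
position: [0.5103, -0.1945, 0.1167]
orientation: [1.14, 1.569, -0.551]
contact_force: [1.1, -0.2, -0.8]
gripper_width: 0.0311
```

Run:
```python
from h import *
state();plan((.4996,-.0314,.11),-.115)
```

```text
t 8.8 p [ 0.5103 -0.1945  0.1167] a -0.119 tilt [-1.     0.002  0.001] F [ 1.1 -0.2 -0.8] T [ 0.01 -0.13 -0.01] w 0.0311 q [ 0.86  0.52 -0.69  1.9   0.42  0.87 -0.16]
delta [  0.65  -3.   -16.07] [-0.2  0.1 -0.1] n rows 4.0
```

Emit:
drive_tool --pt "-1 0.6 -1 -4 0 0 0" --pt "-1 0.6 -2 -8 0 0 0" --pt "-1 0.6 -3 -12 0 0 0" --pt "-1 0.6 -3 -16 0 0 0" --pt "-1 0.6 -3 -16 0 0 0"

```text
t: 9.3
position: [0.4986, -0.0253, 0.1112]
orientation: [2.558, 1.567, 0.882]
contact_force: [-0.3, -0.0, -0.1]
gripper_width: 0.0314
```

Emit:
drive_tool --pt "-1 0 0 0 0 0 0" --pt "-1 0 0 0 0 0 0"

```text
t: 9.5
position: [0.4982, -0.0338, 0.11]
orientation: [-0.033, 1.57, -1.72]
contact_force: [0.3, -0.9, -0.6]
gripper_width: 0.0314
```

Run:
```python
from h import *
state();plan((.4996,-.0314,.040),-.115)
```

```text
t 9.5 p [ 0.4982 -0.0338  0.11  ] a -0.117 tilt [-1.    -0.     0.001] F [ 0.3 -0.9 -0.6] T [-0.04 -0.08 -0.05] w 0.0314 q [ 0.61  0.46 -0.73  2.01  0.42  0.82 -0.48]
delta [ 7.    0.12 -0.26] [-0.1  0.1  0. ] n rows 2.0
```

Emit:
drive_tool --pt "-1 4 0.1 -0.2 0 0 0" --pt "-1 6.2 0.1 -0.2 0 0 0" --pt "-1 7.2 0.1 -0.2 0 0 0" --pt "-1 7.2 0.1 -0.2 0 0 0" --pt "-1 7.2 0.1 -0.2 0 0 0"

```text
t: 10.0
position: [0.4997, -0.0316, 0.038]
orientation: [0.777, 1.571, -0.911]
contact_force: [0.8, 0.5, -0.1]
gripper_width: 0.0312
```

Emit:
drive_tool --pt "0.3 0 0 0 0 0 0" --pt "0.3 0 0 0 0 0 0" --pt "0.3 0 0 0 0 0 0" --pt "0.3 -3 0 0 0 0 0" --pt "0.3 -8 0 0 0 0 0"

```text
t: 10.5
position: [0.4968, -0.0305, 0.1164]
orientation: [-1.684, 1.564, 2.913]
contact_force: [1.4, -1.5, 0.9]
gripper_width: 0.0593
```

Run:
```python
from h import *
state();plan((.631,-.3735,.14),-.023)
```

```text
t 10.5 p [ 0.4968 -0.0305  0.1164] a -0.115 tilt [-1.    -0.006 -0.001] F [ 1.4 -1.5  0.9] T [-0.06 -0.19  0.02] w 0.0593 q [ 0.62  0.46 -0.74  2.01  0.41  0.84 -0.47]
delta [-2.49 17.25 32.53] [-5.3 -0.1  0.4] n rows 8.0
```

Emit:
drive_tool --pt "0.4 -4 13 24.5 -5 0 0" --pt "0.4 -4 13 24.5 -5 0 0" --pt "0.4 -4 13 24.5 -5 0 0" --pt "0.4 -4 13 24.5 -5 0 0" --pt "0.4 -4 13 24.5 -5 0 0"

```text
t: 11.0
position: [0.5899, -0.2633, 0.1542]
orientation: [0.834, 1.57, -0.765]
contact_force: [1.2, -0.2, 0.4]
gripper_width: 0.0642
```

Run:
```python
from h import *
state();plan((.631,-.3735,.12),-.023)
```

```text
t 11.0 p [ 0.5899 -0.2633  0.1542] a -0.028 tilt [-1.  0.  0.] F [ 1.2 -0.2  0.4] T [ 0.   -0.2   0.01] w 0.0642 q [ 0.86  0.63 -0.7   1.62  0.45  1.06  0.01]
delta [ 3.43  4.42 10.9 ] [-0.3  0.  -0. ] n rows 3.0
```

Emit:
drive_tool --pt "0.4 3.4 4.4 10.9 0 0 0" --pt "0.4 3.4 4.4 10.9 0 0 0" --pt "0.4 3.4 4.4 10.9 0 0 0" --pt "0.4 3.4 4.4 10.9 0 0 0" --pt "0.4 3.4 4.4 10.9 0 0 0"

```text
t: 11.5
position: [0.6302, -0.3706, 0.119]
orientation: [-2.799, 1.569, 1.885]
contact_force: [-0.2, 0.4, -0.5]
gripper_width: 0.0643
```

Run:
```python
from h import *
state();c=get_calibration("wrist");im=capture("wrist");np.savez("w6.npz",**c);cv2.imwrite("pics/w6.png",im[:310])
m=cv2.inRange(im,(90,150,170),(190,230,255))
plan((.631,-.3735,.005),-.023)
```

```text
t 11.5 p [ 0.6302 -0.3706  0.119 ] a -0.028 tilt [-1.    -0.001 -0.002] F [-0.2  0.4 -0.5] T [-0.   -0.09 -0.05] w 0.0643 q [ 0.88  0.8  -0.64  1.39  0.5   1.11  0.14]
delta [11.46  0.04  0.44] [-0.2 -0.1 -0. ] n rows 3.0
```

View pics/w6.png

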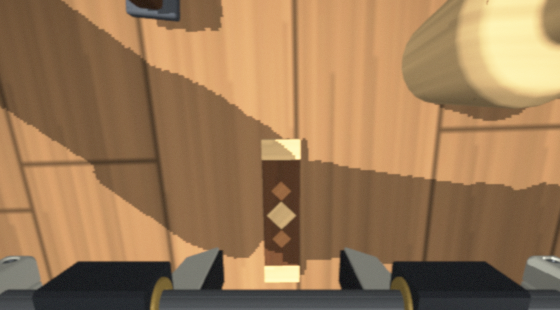

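Front A is straight between the fingers (diamond (281,215)).

Emit:
drive_tool --pt "0.3 4 0 0.4 0 0 0" --pt "0.3 8 0 0.4 0 0 0" --pt "0.3 11.5 0 0.4 0 0 0" --pt "0.3 11.5 0 0.4 0 0 0" --pt "-1 11.5 0 0.4 0 0 0"

```text
t: 12.05
position: [0.6309, -0.3729, 0.0051]
orientation: [2.973, 1.57, 1.376]
contact_force: [0.7, -0.2, 0.7]
gripper_width: 0.0555
```

Emit:
drive_tool --pt "-1 0 0 0 0 0 0" --pt "-1 0 0 0 0 0 0" --pt "-1 0 0 0 0 0 0" --pt "-1 0 0 0 0 0 0" --pt "-1 0 0 0 0 0 0"

```text
t: 12.55
position: [0.6307, -0.3752, 0.0055]
orientation: [1.196, 1.57, -0.403]
contact_force: [-1.2, 1.5, 6.3]
gripper_width: 0.0319
```

Emit:
drive_tool --pt "-1 -2 0 0 0 0 0" --pt "-1 -6 0 0 0 0 0" --pt "-1 -11 0 0 0 0 0" --pt "-1 -11 0 0 0 0 0" --pt "-1 -11 0 0 0 0 0"

```text
t: 13.05
position: [0.6318, -0.3761, 0.118]
orientation: [1.029, 1.566, -0.57]
contact_force: [-0.0, 0.3, -2.2]
gripper_width: 0.0314
```

Run:
```python
from h import *
state();plan((.58,-.21,.12),-.115)
```

```text
t 13.1 p [ 0.6318 -0.3761  0.118 ] a -0.028 tilt [-1.     0.004  0.003] F [-0.   0.3 -2.2] T [-0.03 -0.11  0.05] w 0.0314 q [ 0.89  0.81 -0.64  1.39  0.5   1.11  0.14]
delta [ -0.26  -5.65 -16.46] [ 5.   0.1 -0.2] n rows 4.0
```

Emit:
drive_tool --pt "-1 -0.2 -1.4 -4 2 0 0" --pt "-1 -0.2 -2.8 -8 4 0 0" --pt "-1 -0.2 -4.2 -12 5 0 0" --pt "-1 -0.2 -5.6 -16.4 5 0 0" --pt "-1 -0.2 -5.6 -16.4 5 0 0"

```text
t: 13.55
position: [0.5765, -0.2005, 0.1157]
orientation: [-2.356, 1.564, 2.251]
contact_force: [1.0, 1.1, -0.1]
gripper_width: 0.0315
```

Emit:
drive_tool --pt "-1 0.5 0.7 -4 0 0 0" --pt "-1 0.5 1.4 -8 0 0 0" --pt "-1 0.5 2.1 -12 0 0 0" --pt "-1 0.5 3 -16.6 0 0 0" --pt "-1 0.5 3 -16.6 0 0 0"

```text
t: 14.05
position: [0.6285, -0.0376, 0.1115]
orientation: [-3.125, 1.564, 1.483]
contact_force: [-0.5, 0.9, -0.2]
gripper_width: 0.0315
```

Emit:
drive_tool --pt "-1 0 0 0 0 0 0" --pt "-1 0 0 0 0 0 0"

```text
t: 14.25
position: [0.627, -0.0499, 0.1105]
orientation: [-0.973, 1.568, -2.66]
contact_force: [-0.6, -1.3, -1.1]
gripper_width: 0.0312
```

Run:
```python
from h import *
state();plan((.6288,-.0464,.0365),-.115)
```

```text
t 14.2 p [ 0.627  -0.0499  0.1105] a -0.116 tilt [-1.    -0.002  0.001] F [-0.6 -1.3 -1.1] T [-0.03 -0.08  0.01] w 0.0312 q [ 0.51  0.66 -0.67  1.69  0.48  0.97 -0.45]
delta [ 7.4   0.15 -0.38] [-0.1  0.1  0.1] n rows 2.0
```

Emit:
drive_tool --pt "-1 4 0.1 -0.2 0 0 0" --pt "-1 6.2 0.1 -0.2 0 0 0" --pt "-1 7.3 0.1 -0.2 0 0 0" --pt "-1 7.3 0.1 -0.2 0 0 0" --pt "-1 7.3 0.1 -0.2 0 0 0"

```text
t: 14.75
position: [0.6293, -0.0475, 0.0389]
orientation: [1.274, 1.57, -0.413]
contact_force: [0.3, -0.7, 0.3]
gripper_width: 0.0317
```

Emit:
drive_tool --pt "0.2 0 0 0 0 0 0" --pt "0.2 0 0 0 0 0 0" --pt "0.2 0 0 0 0 0 0" --pt "0.2 -4 0 0 0 0 0" --pt "0.2 -8 0 0 0 0 0"

```text
t: 15.25
position: [0.6278, -0.0463, 0.1184]
orientation: [-1.657, 1.568, 2.941]
contact_force: [1.6, -1.2, 0.9]
gripper_width: 0.055
```

Emit:
drive_tool --pt "0.4 -12 -6 7 0 0 0" --pt "0.4 -12 -6 7 0 0 0" --pt "0.4 -12 -6 7 0 0 0" --pt "0.4 -12 -6 7 0 0 0" --pt "0.4 -12 -6 7 0 0 0"

```text
t: 15.75
position: [0.5618, -0.1102, 0.2401]
orientation: [1.084, 1.567, -0.604]
contact_force: [0.3, 0.9, -0.5]
gripper_width: 0.064
```

Run:
```python
from h import *
state();c=get_calibration("wrist");im=capture("wrist");np.savez("w7.npz",**c)
s=capture("scene");cv2.imwrite("pics/scene7.png",s);cv2.imwrite("pics/w7f.png",im)
cv2.imwrite("pics/w7.png",np.hstack([im[:330],cv2.resize(s[230:400,350:500],None,fx=1.6,fy=1.94)]))
plan((.53,.412,.32),-.1)
```

```text
t 15.8 p [ 0.5618 -0.1102  0.2401] a -0.117 tilt [-1.     0.003  0.002] F [ 0.3  0.9 -0.5] T [ 0.01 -0.09 -0.05] w 0.0640 q [ 0.75  0.41 -0.77  1.73  0.32  1.12 -0.24]
delta [ -8.18  -9.04 -51.34] [-0.8 -0.   0. ] n rows 11.0
```

View pics/w7.png

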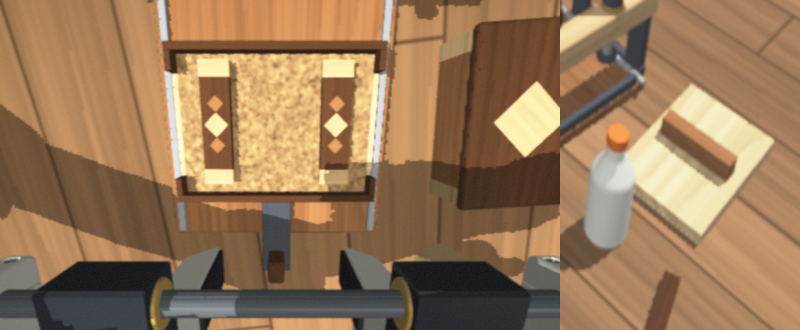

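Both fronts lie flat and symmetric on the bed, inlay up (diamonds (216,125), (336,125)). The caul is in the scene view at about (436,313), near the glue bottle. I'll fly over the press to it.

Run:
```python
from h import *
c=dict(np.load("w7.npz"));u=np.array([np.cos(.115),-np.sin(.115)]);v=np.array([np.sin(.115),np.cos(.115)]);bm=np.array([.5642,-.0389])
for p in((216,125),(336,125)):
    d=ray("wrist",p,.044,c)[:2]-bm;print("front in bed",(d@u).round(4),(d@v).round(4))
k=[(428,274),(483,306),(436,355),(389,323)];P=np.array([ray("scene",p,.018)[:2] for p in k]);print(P.round(3),P.mean(0),[np.linalg.norm(P[i]-P[i-1]).round(3) for i in range(4)])
print("glue",ray("scene",(380,350),.0),"rib",seg("scene",(414,288),(458,316),.046))
plan((.52,.33,.32),-.115)
```

```text
front in bed -0.0646 0.0017
front in bed 0.0668 0.0014
[[0.437 0.33 ]
 [0.435 0.479]
 [0.634 0.484]
 [0.635 0.363]] [0.53511398 0.41396161] [np.float64(0.201), np.float64(0.148), np.float64(0.199), np.float64(0.12)]
glue [0.69588448 0.38853669 0.        ] rib (array([0.5307, 0.4081]), 'len 0.1163', 'dir 1.559')
delta [ -8.19  -9.1  -43.08] [ 0. -0.  0.] n rows 9.0
```

Emit:
drive_tool --pt "0 -8.2 -4 -20 0 0 0" --pt "0 -8.2 -4 -20 0 0 0" --pt "0 -8.2 -4 -22 0 0 0" --pt "0 -8.2 -4 -22 0 0 0" --pt "0 -8.2 -4 -22 0 0 0"

```text
t: 16.35
position: [0.5458, 0.1191, 0.3202]
orientation: [-2.343, 1.568, 2.259]
contact_force: [0.7, -0.1, 1.4]
gripper_width: 0.0457
```

Emit:
drive_tool --pt "0 0 -5 -21 0 0 0" --pt "0 0 -5 -21 0 0 0" --pt "0 0 -5 -21 0 0 0" --pt "0 0 -5 -21 0 0 0" --pt "0 0 -5 -21 0 0 0"

```text
t: 16.85
position: [0.5169, 0.3365, 0.3189]
orientation: [-2.148, 1.565, 2.459]
contact_force: [0.7, -0.2, 0.1]
gripper_width: 0.0459
```

Run:
```python
from h import *
state();c=get_calibration("wrist");im=capture("wrist");np.savez("w8.npz",**c);cv2.imwrite("pics/w8.png",im[:330])
```

```text
t 16.9 p [0.5169 0.3365 0.3189] a -0.105 tilt [-1.    -0.005 -0.003] F [ 0.7 -0.2  0.1] T [ 0.04 -0.01  0.01] w 0.0459 q [ 0.02  0.47 -0.89  1.51  0.37  1.33 -1.01]
```

View pics/w8.png

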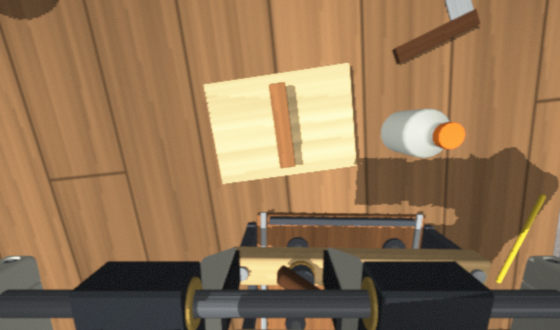

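Caul corners are at (204,85), (350,63), (357,164), (223,184), with the rib from (278,83) to (288,167). The glue bottle is to its right, clear.

Run:
```python
from h import *
c=dict(np.load("w8.npz"))
P=np.array([ray("wrist",p,.018,c)[:2] for p in((204,85),(350,63),(357,164),(223,184))]);print(P.round(4).tolist(),P.mean(0),[np.linalg.norm(P[i]-P[i-1]).round(3) for i in range(4)])
dd=[np.arctan2(*(P[1]-P[0])[::-1]),np.arctan2(*(P[2]-P[3])[::-1]),np.arctan2(*(P[0]-P[3])[::-1])-np.pi/2,np.arctan2(*(P[1]-P[2])[::-1])-np.pi/2];print("yaw",dd)
print("rib",seg("wrist",(288,167),(278,84),.046,c))
m=P.mean(0);a=np.mean(dd);plan((*m,.10),a); state()
print("bottle",ray("wrist",(392,134),.0,c))
```

```text
[[0.4233, 0.4723], [0.6237, 0.4789], [0.6283, 0.3423], [0.4277, 0.3332]] [0.52574269 0.40670293] [np.float64(0.139), np.float64(0.201), np.float64(0.137), np.float64(0.201)]
yaw [np.float64(0.03283948776912688), np.float64(0.045449286219556254), np.float64(0.03142706228891656), np.float64(0.033126657436115536)]
rib (array([0.5258, 0.4062]), 'len 0.1076', 'dir 1.593')
delta [21.9   0.29 -6.94] [-8.  -0.2  0.3] n rows 5.0
t 16.9 p [0.5167 0.3371 0.3188] a -0.104 tilt [-1.    -0.005 -0.004] F [-0.8  1.4  0.3] T [ 0.08 -0.02  0.01] w 0.0460 q [ 0.02  0.47 -0.89  1.51  0.37  1.33 -1.01]
bottle [0.68550151 0.37862819 0.        ]
```

Emit:
drive_tool --pt "0 21.9 0.3 -6.9 -8 0 0" --pt "0 21.9 0.3 -6.9 -8 0 0" --pt "0 21.9 0.3 -6.9 -8 0 0" --pt "0 21.9 0.3 -6.9 -8 0 0" --pt "0 21.9 0.3 -6.9 -8 0 0"

```text
t: 17.4
position: [0.5292, 0.3961, 0.0952]
orientation: [-1.08, 1.563, -2.624]
contact_force: [0.1, -0.2, -0.6]
gripper_width: 0.0463
```

Emit:
drive_tool --pt "0.1 0 0 0 0 0 0" --pt "0.1 0 0 0 0 0 0" --pt "0.1 0 0 0 0 0 0"

```text
t: 17.7
position: [0.5331, 0.3972, 0.1031]
orientation: [2.247, 1.569, 0.7]
contact_force: [-1.1, -0.0, 0.2]
gripper_width: 0.0504
```

Run:
```python
from h import *
state();plan((.5258,.4065,.023),.034)
c=get_calibration("wrist");im=capture("wrist");np.savez("w9.npz",**c);cv2.imwrite("pics/w9.png",im[:330])
print(proj("wrist",[(.5258-.0018,.4065+.055,.046),(.5258+.0018,.4065-.055,.046)],c))
```

```text
t 17.7 p [0.5331 0.3972 0.1031] a 0.024 tilt [-1.     0.002 -0.001] F [-1.1 -0.   0.2] T [-0.03 -0.1   0.04] w 0.0504 q [-0.16  0.76 -0.77  1.6   0.6   1.03 -1.09]
delta [ 8.01 -0.72 -0.94] [-0.6 -0.1 -0.1] n rows 2.0
[[269.6209139 140.908969 ]
 [272.2674549 286.0662457]]
```

View pics/w9.png

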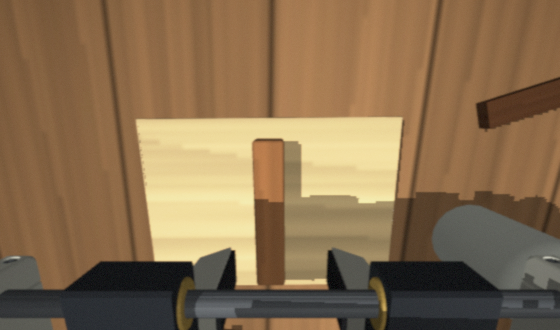

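The caul is square to the fingers, the rib ends at (268,139) and (270,285), within 2 px of prediction.

Emit:
drive_tool --pt "0.1 4 -0.8 -0.9 -0.6 0 0" --pt "0.1 7 -0.8 -0.9 -0.6 0 0" --pt "0.1 8 -0.8 -0.9 -0.6 0 0" --pt "0.1 8 -0.8 -0.9 -0.6 0 0" --pt "-1 8 -0.8 -0.9 -0.6 0 0" --squeeze 55

```text
t: 18.25
position: [0.5256, 0.4061, 0.0236]
orientation: [2.158, 1.568, 0.621]
contact_force: [-0.5, 0.6, -0.4]
gripper_width: 0.0459
```

Emit:
drive_tool --pt "-1 0 0 0 0 0 0" --pt "-1 0 0 0 0 0 0" --pt "-1 0 0 0 0 0 0" --pt "-1 0 0 0 0 0 0" --pt "-1 0 0 0 0 0 0"

```text
t: 18.75
position: [0.5247, 0.4058, 0.0225]
orientation: [1.939, 1.57, 0.403]
contact_force: [-0.8, -1.7, 6.3]
gripper_width: 0.0213
```

Run:
```python
from h import *
state()
```

```text
t 18.8 p [0.5247 0.4058 0.0225] a 0.035 tilt [-1.     0.001 -0.   ] F [-0.8 -1.7  6.3] T [-0.29  0.08 -0.03] w 0.0213 q [-0.22  0.86 -0.71  1.63  0.67  0.92 -1.15]
```

Emit:
drive_tool --pt "-1 -2 0 0 0 0 0" --pt "-1 -5 0 0 0 0 0" --pt "-1 -9 0 0 0 0 0" --pt "-1 -13 0 0 0 0 0" --pt "-1 -17 0 0 0 0 0"

```text
t: 19.25
position: [0.5234, 0.405, 0.1933]
orientation: [-1.031, 1.569, -2.566]
contact_force: [1.6, 0.8, -3.6]
gripper_width: 0.0219
```

Emit:
drive_tool --pt "-1 -3 0 0 2 0 0" --pt "-1 -6 0 0 4 0 0" --pt "-1 -8 0 0 6 0 0" --pt "-1 -8 0 0 8.6 0 0" --pt "-1 -8 0 0 8.6 0 0"

```text
t: 19.75
position: [0.5237, 0.4055, 0.2728]
orientation: [1.775, 1.57, 0.089]
contact_force: [-0.1, -0.4, -5.5]
gripper_width: 0.0217
```

Run:
```python
from h import *
state();plan((.5642,-.0389,.26),-.115)
```

```text
t 19.8 p [0.5237 0.4055 0.2728] a -0.115 tilt [-1.     0.001 -0.   ] F [-0.1 -0.4 -5.5] T [-0.04 -0.06  0.02] w 0.0217 q [-0.14  0.58 -0.84  1.46  0.44  1.3  -1.14]
delta [ 1.28  9.12 43.68] [ 0. -0. -0.] n rows 9.0
```

Emit:
drive_tool --pt "-1 0 1 4 0 0 0" --pt "-1 0 2 8.5 0 0 0" --pt "-1 0 3 13 0 0 0" --pt "-1 0 4 17.5 0 0 0" --pt "-1 0 4.5 22 0 0 0"

```text
t: 20.25
position: [0.543, 0.1792, 0.2707]
orientation: [-1.017, 1.569, -2.702]
contact_force: [0.8, -0.3, -4.2]
gripper_width: 0.0215
```

Emit:
drive_tool --pt "-1 0 1 4.5 0 0 0" --pt "-1 0 2 9 0 0 0" --pt "-1 0 3 13.5 0 0 0" --pt "-1 0 4 18 0 0 0" --pt "-1 0 4.6 21.6 0 0 0"

```text
t: 20.75
position: [0.5634, -0.0418, 0.2708]
orientation: [-0.961, 1.569, -2.648]
contact_force: [1.0, -0.3, -4.4]
gripper_width: 0.0216
```

Emit:
drive_tool --pt "-1 0 0 0 0 0 0" --pt "-1 0 0 0 0 0 0" --pt "-1 0 0 0 0 0 0"

```text
t: 21.05
position: [0.5637, -0.0366, 0.2713]
orientation: [-2.215, 1.569, 2.385]
contact_force: [1.0, 1.2, -4.7]
gripper_width: 0.0214
```

Run:
```python
from h import *
state();plan((.5648,-.0381,.10),-.115)
s=capture("scene");cv2.imwrite("pics/s10.png",s)
```

```text
t 21.1 p [ 0.5637 -0.0366  0.2713] a -0.113 tilt [-1.    -0.001 -0.001] F [ 1.   1.2 -4.7] T [ 0.02 -0.06  0.01] w 0.0214 q [ 0.67  0.38 -0.84  1.71  0.3   1.19 -0.35]
delta [17.12  0.14  0.15] [ 0.1 -0.   0.1] n rows 4.0
```

Emit:
drive_tool --pt "-1 4 0.1 0 0 0 0" --pt "-1 8 0.1 0 0 0 0" --pt "-1 12 0.1 0 0 0 0" --pt "-1 16 0.1 0 0 0 0" --pt "-1 17.1 0.1 0 0 0 0"

```text
t: 21.6
position: [0.5618, -0.0367, 0.0965]
orientation: [-1.603, 1.563, 2.997]
contact_force: [-1.9, 0.2, -3.4]
gripper_width: 0.0216
```

Emit:
drive_tool --pt "-1 0 0 0 0 0 0" --pt "-1 0 0 0 0 0 0" --pt "-1 1 0 0 0 0 0" --pt "-1 2 0 0 0 0 0" --pt "-1 2 0 0 0 0 0"

```text
t: 22.1
position: [0.5646, -0.0387, 0.0797]
orientation: [-1.192, 1.569, -2.878]
contact_force: [-0.7, -0.6, -3.6]
gripper_width: 0.0214
```

Run:
```python
from h import *
state();plan((.5647,-.0384,.0665),-.115)
c=get_calibration("wrist");im=capture("wrist");np.savez("w11.npz",**c)
v=capture("side");cv2.imwrite("pics/w11.png",np.hstack([im[:330],cv2.resize(v[200:300,190:320],None,fx=1.84,fy=3.3)]))
```

```text
t 22.1 p [ 0.5646 -0.0387  0.0797] a -0.116 tilt [-1.    -0.001  0.001] F [-0.7 -0.6 -3.6] T [-0.03 -0.01  0.01] w 0.0214 q [ 0.56  0.62 -0.7   1.87  0.52  0.85 -0.52]
delta [ 1.32  0.01 -0.03] [-0.   0.   0.1] n rows 1.0
```

View pics/w11.png

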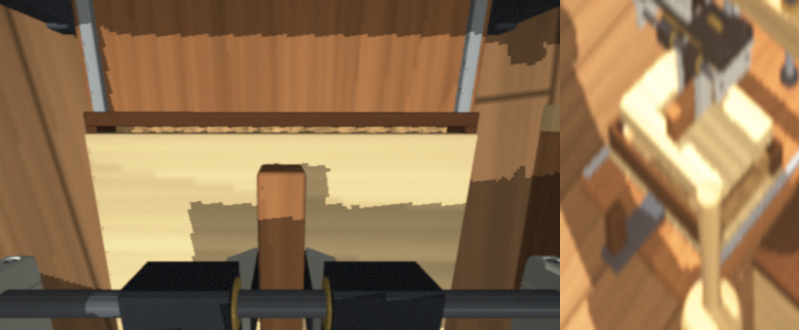

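Far fence (row 113-126) and the caul's far edge (row 133, x 88 to 477) are both visible, so I can check the fit.

Run:
```python
from h import *
c=dict(np.load("w11.npz"));th=-.115;u=np.array([np.cos(th),np.sin(th)]);v=np.array([-u[1],u[0]]);bm=np.array([.5642,-.0389])
f=lambda n,p,z:print(n,[(d@u).round(4) and round(float(d@u),4) for d in[ray("wrist",p,z,c)[:2]-bm]],[round(float((ray("wrist",p,z,c)[:2]-bm)@v),4)])
f("fence outer top L",(86,113),.052);f("fence outer top R",(478,113),.052);f("fence inner top",(280,126),.052)
f("caul far L",(88,133),.0757);f("caul far R",(477,133),.0757)
```

```text
fence outer top L [-0.1108] [0.082]
fence outer top R [0.1126] [0.082]
fence inner top [-0.0002] [0.0749]
caul far L [-0.0974] [0.0719]
caul far R [0.0996] [0.0718]
```

Fit within a couple of mm: caul centred in x, 2 mm towards the far fence. I'll shift that 1.5 mm and lower.

Emit:
drive_tool --pt "-1 0 0 0.15 0 0 0" --pt "-1 0.5 0 0.15 0 0 0" --pt "-1 1 0 0.15 0 0 0" --pt "-1 1.3 0 0.15 0 0 0" --pt "-1 1.3 0 0.15 0 0 0"

```text
t: 22.7
position: [0.5649, -0.0397, 0.0669]
orientation: [-1.698, 1.57, 2.9]
contact_force: [-0.2, 0.7, -3.9]
gripper_width: 0.0219
```

Emit:
drive_tool --pt "-1 0 0 0 0 0 0" --pt "-1 0 0 0 0 0 0" --pt "-1 0 0 0 0 0 0"

```text
t: 23.0
position: [0.5653, -0.0397, 0.0677]
orientation: [1.614, 1.571, -0.072]
contact_force: [-0.0, 0.4, -3.8]
gripper_width: 0.0214
```

Run:
```python
from h import *
state()
```

```text
t 23.0 p [ 0.5653 -0.0397  0.0677] a -0.115 tilt [-1.  0. -0.] F [-0.   0.4 -3.8] T [-0.06 -0.12 -0.01] w 0.0214 q [ 0.55  0.63 -0.69  1.87  0.53  0.83 -0.53]
```

Not yet supported; I'll go 1.5 mm lower, then release and lift off.

Emit:
drive_tool --pt "-1 0.1 0 0 0 0 0" --pt "-1 0.15 0 0 0 0 0" --pt "-1 0.15 0 0 0 0 0" --pt "-1 0.15 0 0 0 0 0"

```text
t: 23.4
position: [0.5654, -0.0397, 0.0665]
orientation: [1.034, 1.57, -0.652]
contact_force: [-2.9, 0.5, 2.8]
gripper_width: 0.0217
```

Emit:
drive_tool --pt "0 0 0 0 0 0 0" --pt "0 0 0 0 0 0 0" --pt "0 0 0 0 0 0 0" --pt "0 0 0 0 0 0 0" --pt "0 -1 0 0 0 0 0"

```text
t: 23.9
position: [0.5642, -0.0397, 0.0752]
orientation: [-1.608, 1.568, 2.99]
contact_force: [-0.4, -0.8, -0.3]
gripper_width: 0.0461
```

Emit:
drive_tool --pt "0 -4 0 0 0 0 0" --pt "0 -8 0 0 0 0 0" --pt "0 -11 0 0 0 0 0" --pt "0 -11 0 0 0 0 0" --pt "0 -11 0 0 0 0 0"

```text
t: 24.4
position: [0.5657, -0.0399, 0.1872]
orientation: [1.295, 1.569, -0.392]
contact_force: [-0.3, 0.3, -1.1]
gripper_width: 0.0459
```

Run:
```python
from h import *
state();bm=np.array([.5652,-.0385]);v=np.array([.1147,.9934]);g=bm-.165*v;print("grip",g)
c=get_calibration("wrist");im=capture("wrist");np.savez("w12.npz",**c);cv2.imwrite("pics/w12.png",im)
plan((*g,.17),-.115)
```

```text
t 24.4 p [ 0.5657 -0.0399  0.1872] a -0.115 tilt [-1.     0.002  0.001] F [-0.3  0.3 -1.1] T [-0.06 -0.04  0.02] w 0.0459 q [ 0.63  0.48 -0.79  1.79  0.39  1.03 -0.42]
grip [ 0.5462745 -0.202411 ]
delta [ 1.6   0.03 16.34] [-0.  0.  0.] n rows 4.0
```

View pics/w12.png

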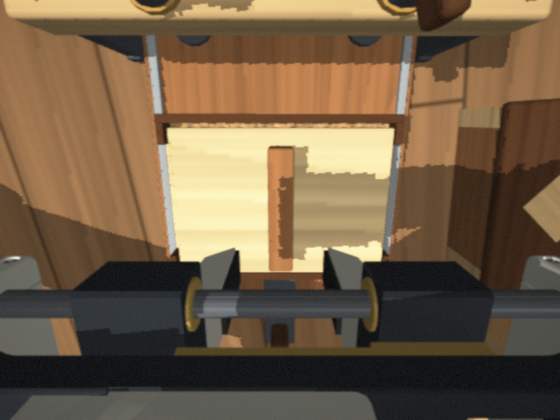

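The caul sits square inside the fences (edges (168,127)-(392,126)). Next I'll push the bed's handle from behind with shut fingers, leaning the tool back to keep the camera clear of the screws.

```bash
cat >> h.py <<'E'
BM=np.array([.5652,-.0385]);TH=-.115;U=np.array([np.cos(TH),np.sin(TH)]);V=np.array([-U[1],U[0]])
def plan2(t,a,tilt=0):
    p,R=pose();Rt=Rdown(a)*Ro.from_rotvec([0,np.radians(tilt),0])
    d=R.inv().apply(np.array(t)-p)*100;w=np.degrees((R.inv()*Rt).as_rotvec());print("delta",d.round(2),w.round(1))
E
python3 - <<'E'
from h import *
plan2((*(BM-.22*V),.15),TH,20)
E
```

```text
delta [ 3.61  0.03 21.84] [-0. 20.  0.]
```

Emit:
drive_tool --pt "-1 0 0 5 0 0 0" --pt "-1 0 0 10 0 0 0" --pt "-1 0 0 15 0 6 0" --pt "-1 2 0 19 0 13 0" --pt "-1 4 0 21.9 0 20 0"

```text
t: 24.95
position: [0.5395, -0.2611, 0.1454]
orientation: [3.136, 1.22, 1.447]
contact_force: [0.5, -0.2, -0.3]
gripper_width: 0.0105
```

Run:
```python
from h import *
state();plan2((*(BM-.215*V),.05),TH,20)
```

```text
t 24.9 p [ 0.5395 -0.2611  0.1454] a -0.118 tilt [-0.939  0.002 -0.344] F [ 0.5 -0.2 -0.3] T [-0.43 -0.08 -0.01] w 0.0105 q [ 1.15  0.72 -0.81  1.62  0.19  1.1   0.23]
delta [ 9.27 -0.02  2.42] [-0.1 -0.1 -0.2]
```

Emit:
drive_tool --pt "-1 3.5 0 0.9 0 0 0" --pt "-1 7 0 1.8 0 0 0" --pt "-1 9.2 0 2.4 0 0 0" --pt "-1 9.2 0 2.4 0 0 0" --pt "-1 9.2 0 2.4 0 0 0"

```text
t: 25.45
position: [0.5406, -0.2475, 0.0507]
orientation: [-3.136, 1.22, 1.461]
contact_force: [-0.3, -0.3, 1.3]
gripper_width: 0.0001
```

Emit:
drive_tool --pt "-1 0.34 0 -0.94 0 0 0" --pt "-1 0.7 0 -1.9 0 0 0" --pt "-1 1.2 0 -3.3 0 0 0" --pt "-1 1.7 0 -4.7 0 0 0" --pt "-1 2.2 0 -6.1 0 0 0"

```text
t: 25.95
position: [0.5497, -0.184, 0.0527]
orientation: [3.134, 1.224, 1.448]
contact_force: [0.1, -4.8, 1.3]
gripper_width: 0.0006
```

Run:
```python
from h import *
state();p,_=pose();print("tcp in bed start",(p[:2]-BM)@U,(p[:2]-BM)@V)
plan2((*(BM-(.19-.21)*V),.05),TH,20)
```

```text
t 25.9 p [ 0.5497 -0.184   0.0527] a -0.116 tilt [-0.94   0.003 -0.34 ] F [ 0.1 -4.8  1.3] T [-1.15 -0.25 -0.11] w 0.0006 q [ 1.03  0.8  -0.77  1.75  0.25  0.87  0.12]
tcp in bed start 0.0012654934101986068 -0.1463349578413161
delta [  5.91  -0.14 -15.55] [ 0.   0.1 -0.2]
```

Emit:
drive_tool --pt "-1 0.55 0 -1.5 0 0 0" --pt "-1 1.1 0 -3 0 0 0" --pt "-1 1.6 0 -4.5 0 0 0" --pt "-1 2.2 0 -6 0 0 0" --pt "-1 2.7 0 -7.5 0 0 0"

```text
t: 26.45
position: [0.558, -0.1035, 0.0518]
orientation: [3.14, 1.222, 1.455]
contact_force: [2.4, -4.9, -0.9]
gripper_width: 0.0007
```

Emit:
drive_tool --pt "-1 0.5 0 -1.4 0 0 0" --pt "-1 1 0 -2.8 0 0 0" --pt "-1 1.4 0 -4 0 0 0" --pt "-1 1.8 0 -5 0 0 0" --pt "-1 1.8 0 -5 0 0 0"

```text
t: 26.95
position: [0.5626, -0.0483, 0.0521]
orientation: [-3.135, 1.219, 1.466]
contact_force: [-0.8, 1.4, 0.3]
gripper_width: 0.0002
```

Run:
```python
from h import *
state();p,_=pose();print("tcp in bed start",(p[:2]-BM)@U,(p[:2]-BM)@V)
```

```text
t 26.9 p [ 0.5626 -0.0483  0.0521] a -0.111 tilt [-0.939 -0.002 -0.344] F [-0.8  1.4  0.3] T [-0.38 -0.01  0.  ] w 0.0002 q [ 0.84  0.75 -0.78  1.86  0.23  0.75 -0.08]
tcp in bed start -0.0014222305343476334 -0.009988159921005758
```

Emit:
drive_tool --pt "-1 0.2 0 -0.6 0 0 0" --pt "-1 0.4 0 -1.2 0 0 0" --pt "-1 0.65 0 -1.8 0 0 0" --pt "-1 0.85 0 -2.3 0 0 0" --pt "-1 0.85 0 -2.3 0 0 0"

```text
t: 27.45
position: [0.5665, -0.026, 0.052]
orientation: [-3.141, 1.221, 1.457]
contact_force: [-0.5, -0.6, -0.2]
gripper_width: 0.0006
```

Emit:
drive_tool --pt "-1 0.15 0 -0.4 0 0 0" --pt "-1 0.3 0 -0.8 0 0 0" --pt "-1 0.3 0 -0.8 0 0 0"

```text
t: 27.75
position: [0.5678, -0.0182, 0.052]
orientation: [3.14, 1.221, 1.455]
contact_force: [-0.3, -1.1, -0.1]
gripper_width: 0.0005
```

Run:
```python
from h import *
state();p,_=pose();print("tcp in bed start",(p[:2]-BM)@U,(p[:2]-BM)@V)
```

```text
t 27.8 p [ 0.5678 -0.0182  0.052 ] a -0.114 tilt [-0.939  0.    -0.343] F [-0.3 -1.1 -0.1] T [-0.65  0.09  0.06] w 0.0005 q [ 0.79  0.75 -0.78  1.87  0.23  0.72 -0.13]
tcp in bed start 0.0002545767176631916 0.02047180291461692
```

Emit:
drive_tool --pt "-1 0.17 0 -0.47 0 0 0" --pt "-1 0.17 0 -0.47 0 0 0" --pt "-1 0.34 0 -0.94 0 0 0" --pt "-1 0.34 0 -0.94 0 0 0"

```text
t: 28.15
position: [0.5685, -0.0154, 0.0515]
orientation: [-3.14, 1.229, 1.454]
contact_force: [-7.8, -16.2, 8.6]
gripper_width: 0.0003
```

Emit:
drive_tool --pt "-1 0.1 0 -0.3 0 0 0" --pt "-1 0.2 0 -0.6 0 0 0" --pt "-1 0.2 0 -0.6 0 0 0"

```text
t: 28.45
position: [0.5686, -0.015, 0.0513]
orientation: [-3.136, 1.235, 1.453]
contact_force: [-14.0, -29.6, 20.1]
gripper_width: 0.0003
```

Run:
```python
from h import *
state();p,_=pose();print("tcp in bed start",(p[:2]-BM)@U,(p[:2]-BM)@V)
```

```text
t 28.4 p [ 0.5686 -0.015   0.0513] a -0.122 tilt [-0.944 -0.002 -0.329] F [-14.  -29.6  20.1] T [-4.99  2.55  0.91] w 0.0003 q [ 0.77  0.74 -0.77  1.87  0.23  0.71 -0.15]
tcp in bed start 0.0007056545882210389 0.023724327982359242
```

The bed is seated: the TCP stopped while force rose to 30 N. I'll back off and rise.

Emit:
drive_tool --pt "-1 -0.7 0 2 0 0 0" --pt "-1 -1.4 0 3.8 0 0 0" --pt "-1 -4 0 6.8 0 0 0" --pt "-1 -8 0 5.8 0 0 0" --pt "0 -12 0 4.8 0 0 0"

```text
t: 28.95
position: [0.5596, -0.089, 0.149]
orientation: [-3.139, 1.22, 1.455]
contact_force: [0.1, -1.1, 0.1]
gripper_width: 0.005
```

Run:
```python
from h import *
O=BM+.213*V;print("press",O)
state();plan2((*(O-.10*V),.35),TH,0)
```

```text
press [0.58964104 0.17309309]
t 28.9 p [ 0.5596 -0.089   0.149 ] a -0.118 tilt [-0.939 -0.001 -0.344] F [ 0.1 -1.1  0.1] T [-0.46 -0.09 -0.01] w 0.0050 q [ 0.97  0.63 -0.87  1.79  0.15  0.94 -0.01]
delta [-13.24  -0.08 -22.29] [ -0.2 -20.1   0. ]
```

Emit:
drive_tool --pt "0 -3 0 -5 0 -4 0" --pt "0 -6 0 -10 0 -8 0" --pt "0 -9 0 -15 0 -12 0" --pt "0 -12 0 -20 0 -16 0" --pt "0 -14 0 -24 0 -20 0"

```text
t: 29.45
position: [0.578, 0.072, 0.344]
orientation: [1.131, 1.567, -0.555]
contact_force: [1.0, 0.5, -0.7]
gripper_width: 0.0435
```

Run:
```python
from h import *
O=BM+.213*V
state();plan2((*(O-.06*V),.35),TH,0)
```

```text
t 29.4 p [0.578 0.072 0.344] a -0.115 tilt [-1.     0.004  0.002] F [ 1.   0.5 -0.7] T [-0.02 -0.14 -0.06] w 0.0435 q [ 0.49  0.37 -0.87  1.57  0.29  1.34 -0.53]
delta [-0.61 -0.   -4.18] [-0.   0.1 -0.2]
```

Emit:
drive_tool --pt "0 -0.6 0 -4.2 0 0 0" --pt "0 -0.6 0 -4.2 0 0 0" --pt "0 -0.6 0 -4.2 0 0 0" --pt "0 -0.6 0 -4.2 0 0 0"

```text
t: 29.85
position: [0.5826, 0.1104, 0.3463]
orientation: [-1.178, 1.57, -2.865]
contact_force: [-1.0, -0.0, -1.0]
gripper_width: 0.046
```

Run:
```python
from h import *
O=BM+.213*V
state();c=get_calibration("wrist");im=capture("wrist");np.savez("w13.npz",**c);cv2.imwrite("pics/w13f.png",im)
o=cv2.resize(im[:310],None,fx=1.4,fy=1.4)
for i,(x,y) in enumerate([(-.068,-.062),(.068,-.062),(.068,.062),(-.068,.062)]):
    q=proj("wrist",[*(O+x*U+y*V),.194],c)[0];print(i+1,q);cv2.drawMarker(o,tuple(int(k*1.4) for k in q),(255,0,255),0,12,1)
for x in(-.1,.1):
    for y in(-.07,.07):
        q=proj("wrist",[*(O+x*U+y*V),.062],c)[0];cv2.drawMarker(o,tuple(int(k*1.4) for k in q),(0,255,0),1,12,1)
cv2.imwrite("pics/w13.png",o)
```

```text
t 29.9 p [0.5826 0.1104 0.3463] a -0.116 tilt [-1.    -0.001  0.   ] F [-1. -0. -1.] T [-0.07 -0.09 -0.02] w 0.0460 q [ 0.42  0.39 -0.87  1.54  0.3   1.36 -0.6 ]
1 [214.76864994 198.27761334]
2 [347.17282675 198.19309375]
3 [355.30458128  66.15978295]
4 [206.38798024  66.3142778 ]
```

View pics/w13.png

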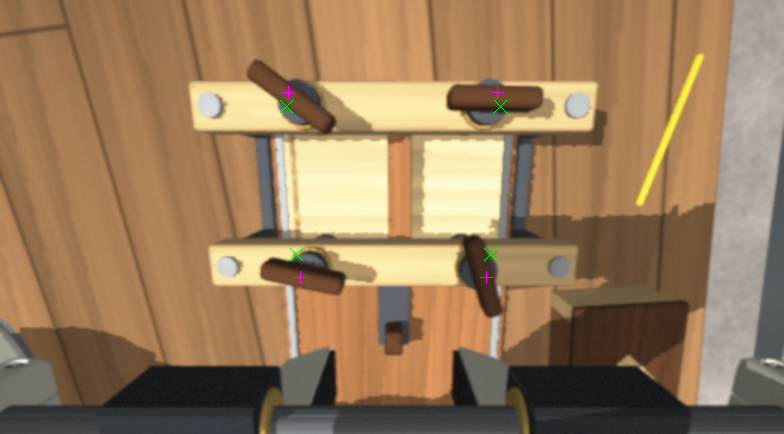

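The four handles are clear, within 2-4 px of the predicted markers. The caul and bed are home underneath. Now handle centres and angles by segmentation.

Run:
```python
from h import *
c=dict(np.load("w13.npz"));im=cv2.imread("pics/w13f.png");O=BM+.213*V
hsv=cv2.cvtColor(im,cv2.COLOR_BGR2HSV)
m=((im[...,2]<125)&(im[...,2].astype(int)-im[...,0]>22)).astype(np.uint8)
cl={1:((264,268),(343,284)),2:((473,238),(491,315)),3:((449,98),(543,98)),4:((251,65),(331,128))}
W=[]
for k,(a,b) in cl.items():
    a,b=np.array(a)/1.4,np.array(b)/1.4
    lm=np.zeros_like(m);cv2.line(lm,tuple(a.astype(int)),tuple(b.astype(int)),1,22);n,l,st,ce=cv2.connectedComponentsWithStats(m*lm);j=1+np.argmax(st[1:,4])
    r=cv2.minAreaRect(np.argwhere(l==j)[:,::-1].astype(np.float32))
    s=seg("wrist",a,b,.19,c);W.append(s[0]);d=s[0]-O
    q=ray("wrist",r[0],.186,c)[:2]
    bp=cv2.boxPoints(r);e=[(bp[i]+bp[(i+1)%4])/2 for i in range(4)];i=0 if np.linalg.norm(e[0]-e[2])>np.linalg.norm(e[1]-e[3]) else 1;s2=seg("wrist",e[i],e[i+2],.19,c)
    print(k,"click press xy",round(d@U,4),round(d@V,4),s[1:],"| rect",np.round(r[1],1),"px",np.round(r[0],1),round((q-O)@U,4),round((q-O)@V,4),s2[1:])
```

```text
1 click press xy -0.0666 -0.0618 ('len 0.0592', 'dir -0.323') | rect [59.4 21.5] px [216.2 196.3] -0.0681 -0.0618 ('len 0.0610', 'dir -0.329')
2 click press xy 0.066 -0.063 ('len 0.0612', 'dir -1.409') | rect [60.6 22.9] px [343.1 196.7] 0.0654 -0.0624 ('len 0.0654', 'dir -1.414')
3 click press xy 0.0681 0.0593 ('len 0.0623', 'dir -0.116') | rect [21. 68.] px [353.   70.5] 0.0678 0.0595 ('len 0.0631', 'dir 3.026')
4 click press xy -0.0672 0.06 ('len 0.0633', 'dir -0.765') | rect [82.7 22.2] px [212.1  70.9] -0.0646 0.0592 ('len 0.0720', 'dir -0.811')
```

Handle centres match to about 2 mm. Since θ0 lies in 0.4 to 1.0 and a foot bears at 1.75, round one is 1.75 rad per screw (3 to 8 N). Round two adds 1.3 rad (about 13.5 to 18.5 N). Both are inside limits with no sensing needed.

```bash
cat >> h.py <<'E'
O=BM+.212*V
SC={k:O+x*U+y*V for k,(x,y) in {1:(-.068,-.062),2:(.068,-.062),3:(.068,.062),4:(-.068,.062)}.items()}
E
python3 - <<'E'
from h import *
print({k:v.round(4).tolist() for k,v in SC.items()});plan2((*SC[1],.26),1.245)
E
```

```text
{1: [0.5149, 0.1183], 2: [0.65, 0.1027], 3: [0.6642, 0.2259], 4: [0.5291, 0.2415]}
delta [ 8.63 -6.83 -0.07] [-78.1  -0.    0.1]
```

Emit:
drive_tool --pt "0.2 0 -2 0 -8 0 0" --pt "0.2 0 -4 0 -16 0 0" --pt "0.2 0 -6.8 0 -24 0 0" --pt "0.2 0 -6.8 0 -32 0 0" --pt "0.2 0 -6.8 0 -40 0 0"

```text
t: 30.4
position: [0.5147, 0.1171, 0.3468]
orientation: [-0.695, 1.569, -1.68]
contact_force: [0.9, 0.5, 0.4]
gripper_width: 0.0552
```

Emit:
drive_tool --pt "0.2 2 0 0 -8 0 0" --pt "0.2 4 0 0 -16 0 0" --pt "0.2 6 0 0 -24 0 0" --pt "0.2 8 0 0 -32 0 0" --pt "0.2 8.5 0 0 -38 0 0"

```text
t: 30.9
position: [0.514, 0.1163, 0.2593]
orientation: [-2.661, 1.567, -2.984]
contact_force: [-0.9, 0.0, 0.1]
gripper_width: 0.0551
```

Emit:
drive_tool --pt "0.2 0 0 0 0 0 0" --pt "0.2 0 0 0 0 0 0" --pt "0.2 0 0 0 0 0 0"

```text
t: 31.2
position: [0.5157, 0.1186, 0.2626]
orientation: [0.485, 1.57, 0.157]
contact_force: [0.2, -0.6, 0.5]
gripper_width: 0.0553
```

Run:
```python
from h import *
state();plan2((*SC[1],.172),1.245)
```

```text
t 31.2 p [0.5157 0.1186 0.2626] a 1.243 tilt [-1.     0.     0.001] F [ 0.2 -0.6  0.5] T [ 0.15 -0.19  0.02] w 0.0553 q [ 0.63  0.44 -1.16  1.8   0.43  1.19  0.59]
delta [ 9.06 -0.05 -0.08] [-0.1  0.  -0. ]
```

Emit:
drive_tool --pt "0.2 4 0 0 0 0 0" --pt "0.2 7 0 0 0 0 0" --pt "0.2 9 0 -0.1 0 0 0" --pt "0.2 9 0 -0.1 0 0 0" --pt "-1 9 0 -0.1 0 0 0" --squeeze 35

```text
t: 31.7
position: [0.5147, 0.1197, 0.173]
orientation: [0.678, 1.57, 0.353]
contact_force: [-0.6, 0.1, 0.4]
gripper_width: 0.0507
```

Emit:
drive_tool --pt "-1 0 0 0 0 0 0" --pt "-1 0 0 0 0 0 0" --pt "-1 0 0 0 0 0 0" --pt "-1 0 0 0 0 0 0" --pt "-1 0 0 0 0 0 0"

```text
t: 32.2
position: [0.5141, 0.1178, 0.1724]
orientation: [-1.475, 1.568, -1.8]
contact_force: [-2.5, -2.5, 5.2]
gripper_width: 0.0136
```

Emit:
drive_tool --pt "-1 0 0 0 0 0 0" --pt "-1 0 0 0 0 0 0"

```text
t: 32.4
position: [0.5141, 0.1179, 0.1724]
orientation: [-1.476, 1.568, -1.802]
contact_force: [-2.7, -4.1, 5.7]
gripper_width: 0.0135
```

Run:
```python
from h import *
state()
```

```text
t 32.4 p [0.5141 0.1179 0.1724] a 1.245 tilt [-1.    -0.003  0.   ] F [-2.7 -4.1  5.7] T [-0.73  0.33  0.02] w 0.0135 q [ 0.55  0.54 -1.07  1.9   0.55  1.04  0.49]
```

Emit:
drive_tool --pt "-1 0 0 0 6.7 0 0" --pt "-1 0 0 0 13.4 0 0" --pt "-1 0 0 0 20.1 0 0" --pt "-1 0 0 0 26.8 0 0" --pt "-1 0 0 0 33.5 0 0"

```text
t: 32.9
position: [0.5141, 0.1179, 0.1724]
orientation: [-0.841, 1.568, -1.756]
contact_force: [-1.9, -3.5, 3.0]
gripper_width: 0.014
```

Emit:
drive_tool --pt "-1 0 0 0 6.7 0 0" --pt "-1 0 0 0 13.4 0 0" --pt "-1 0 0 0 20.1 0 0" --pt "-1 0 0 0 26.8 0 0" --pt "-1 0 0 0 33.5 0 0"

```text
t: 33.4
position: [0.5142, 0.118, 0.1724]
orientation: [-0.186, 1.569, -1.686]
contact_force: [-1.2, -3.6, 3.0]
gripper_width: 0.0136
```

Run:
```python
from h import *
state()
```

```text
t 33.4 p [0.5142 0.118  0.1724] a 0.071 tilt [-1.    -0.     0.002] F [-1.2 -3.6  3. ] T [-0.73  0.17  0.02] w 0.0136 q [ 0.37  0.43 -0.8   1.9   0.37  0.97 -0.53]
```

Emit:
drive_tool --pt "-1 0 0 0 6.7 0 0" --pt "-1 0 0 0 13.4 0 0" --pt "-1 0 0 0 20.1 0 0" --pt "-1 0 0 0 26.8 0 0" --pt "-1 0 0 0 33.5 0 0"

```text
t: 33.9
position: [0.5143, 0.1179, 0.1724]
orientation: [0.448, 1.569, -1.637]
contact_force: [-1.5, -3.5, 2.4]
gripper_width: 0.0135
```

Emit:
drive_tool --pt "-1 0 0 0 0 0 0" --pt "-1 0 0 0 0 0 0" --pt "0.2 0 0 0 0 0 0" --pt "0.2 0 0 0 0 0 0" --pt "0.2 0 0 0 0 0 0"

```text
t: 34.4
position: [0.5141, 0.1202, 0.172]
orientation: [-2.56, 1.57, 1.646]
contact_force: [0.8, 0.7, -0.0]
gripper_width: 0.0333
```

Emit:
drive_tool --pt "0.2 0 0 0 0 0 0" --pt "0.2 0 0 0 0 0 0" --pt "0.2 -2 0 0 0 0 0" --pt "0.2 -5 0 0 0 0 0" --pt "0.2 -8 0 0 0 0 0"

```text
t: 34.9
position: [0.5137, 0.1196, 0.2526]
orientation: [-1.273, 1.569, 2.933]
contact_force: [0.7, 0.5, -0.1]
gripper_width: 0.0548
```

Run:
```python
from h import *
state();plan2((*SC[3],.26),1.455)
```

```text
t 34.9 p [0.5137 0.1196 0.2526] a -0.507 tilt [-1.    -0.001  0.   ] F [ 0.7  0.5 -0.1] T [-0.02 -0.13 -0.01] w 0.0548 q [ 0.32  0.29 -0.71  1.82  0.21  1.11 -0.98]
delta [ -0.76   7.99 -16.6 ] [-1.124e+02 -1.000e-01  1.000e-01]
```

Emit:
drive_tool --pt "0.2 -0.8 2 -4 -8 0 0" --pt "0.2 -0.8 4 -8 -16 0 0" --pt "0.2 -0.8 6 -12.5 -24 0 0" --pt "0.2 -0.8 8 -16.6 -32 0 0" --pt "0.2 -0.8 8 -16.6 -40 0 0"

```text
t: 35.4
position: [0.6672, 0.2296, 0.2574]
orientation: [-2.886, 1.566, 2.024]
contact_force: [-0.4, -0.1, -0.3]
gripper_width: 0.0549
```

Emit:
drive_tool --pt "0.2 0 0 0 -8 0 0" --pt "0.2 0 0 0 -16 0 0" --pt "0.2 0 0 0 -24 0 0" --pt "0.2 0 0 0 -32 0 0" --pt "0.2 0 0 0 -40 0 0"

```text
t: 35.9
position: [0.6648, 0.2256, 0.2598]
orientation: [-2.701, 1.57, 2.905]
contact_force: [-0.2, -0.5, -0.5]
gripper_width: 0.055
```

Emit:
drive_tool --pt "0.2 0 0 0 -8 0 0" --pt "0.2 0 0 0 -16 0 0" --pt "0.2 0 0 0 -24 0 0" --pt "0.2 0 0 0 -32.4 0 0" --pt "0.2 0 0 0 -32.4 0 0"

```text
t: 36.4
position: [0.6648, 0.2254, 0.2596]
orientation: [2.763, 1.57, 2.647]
contact_force: [0.1, -0.3, -0.2]
gripper_width: 0.055
```

Run:
```python
from h import *
state();plan2((*SC[3],.172),1.455)
```

```text
t 36.4 p [0.6648 0.2254 0.2596] a 1.455 tilt [-1.     0.    -0.001] F [ 0.1 -0.3 -0.2] T [ 0.14 -0.13 -0.05] w 0.0550 q [ 0.24  0.76 -1.04  1.35  0.65  1.39  0.66]
delta [ 8.76  0.04 -0.06] [ 0.  -0.1 -0. ]
```

Descend, grip and turn screw 3 through 100.5°, same pattern.

Emit:
drive_tool --pt "0.2 4 0 0 0 0 0" --pt "0.2 7 0 0 0 0 0" --pt "0.2 8.8 0 0 0 0 0" --pt "0.2 8.8 0 0 0 0 0" --pt "-1 8.8 0 0 0 0 0"

```text
t: 36.9
position: [0.6651, 0.226, 0.1729]
orientation: [1.23, 1.57, 1.112]
contact_force: [1.0, 0.3, 0.5]
gripper_width: 0.0511
```

Emit:
drive_tool --pt "-1 0 0 0 0 0 0" --pt "-1 0 0 0 0 0 0" --pt "-1 0 0 0 0 0 0" --pt "-1 0 0 0 0 0 0" --pt "-1 0 0 0 0 0 0"

```text
t: 37.4
position: [0.665, 0.2249, 0.1726]
orientation: [-1.147, 1.57, -1.264]
contact_force: [-1.7, -0.5, 0.6]
gripper_width: 0.0135
```

Emit:
drive_tool --pt "-1 0 0 0 0 0 0" --pt "-1 0 0 0 0 0 0"

```text
t: 37.6
position: [0.665, 0.225, 0.1726]
orientation: [-1.109, 1.57, -1.226]
contact_force: [-0.9, -2.8, 4.8]
gripper_width: 0.0138
```

Emit:
drive_tool --pt "-1 0 0 0 6.7 0 0" --pt "-1 0 0 0 13.4 0 0" --pt "-1 0 0 0 20.1 0 0" --pt "-1 0 0 0 26.8 0 0" --pt "-1 0 0 0 33.5 0 0"

```text
t: 38.1
position: [0.6647, 0.2243, 0.1726]
orientation: [-1.068, 1.569, -1.775]
contact_force: [-3.4, -4.2, 6.4]
gripper_width: 0.0137
```

Run:
```python
from h import *
state()
```

```text
t 38.1 p [0.6647 0.2243 0.1726] a 0.864 tilt [-1.    -0.002  0.001] F [-3.4 -4.2  6.4] T [-0.89  0.51  0.06] w 0.0137 q [ 0.18  0.78 -0.88  1.44  0.62  1.21  0.08]
```

Emit:
drive_tool --pt "-1 0 0 0 6.7 0 0" --pt "-1 0 0 0 13.4 0 0" --pt "-1 0 0 0 20.1 0 0" --pt "-1 0 0 0 26.8 0 0" --pt "-1 0 0 0 33.5 0 0"

```text
t: 38.6
position: [0.6642, 0.2239, 0.1726]
orientation: [-0.767, 1.568, -2.059]
contact_force: [-4.9, -5.0, 7.2]
gripper_width: 0.0138
```

Emit:
drive_tool --pt "-1 0 0 0 6.7 0 0" --pt "-1 0 0 0 13.4 0 0" --pt "-1 0 0 0 20.1 0 0" --pt "-1 0 0 0 26.8 0 0" --pt "-1 0 0 0 33.5 0 0"

```text
t: 39.1
position: [0.6635, 0.2239, 0.1726]
orientation: [-0.438, 1.567, -2.315]
contact_force: [-6.4, -5.0, 8.1]
gripper_width: 0.0137
```

Emit:
drive_tool --pt "-1 0 0 0 0 0 0" --pt "-1 0 0 0 0 0 0" --pt "0.2 0 0 0 0 0 0" --pt "0.2 0 0 0 0 0 0" --pt "0.2 0 0 0 0 0 0"

```text
t: 39.6
position: [0.6649, 0.2261, 0.1719]
orientation: [-2.991, 1.57, 1.421]
contact_force: [-0.2, -0.5, -0.7]
gripper_width: 0.0333
```

Emit:
drive_tool --pt "0.2 0 0 0 0 0 0" --pt "0.2 0 0 0 0 0 0" --pt "0.2 -2 0 0 0 0 0" --pt "0.2 -5 0 0 0 0 0" --pt "0.2 -8 0 0 0 0 0"

```text
t: 40.1
position: [0.6645, 0.2255, 0.2524]
orientation: [-1.202, 1.569, -3.073]
contact_force: [1.1, -0.3, -0.0]
gripper_width: 0.0551
```

Emit:
drive_tool --pt "0.2 0 0.8 4 -8 0 0" --pt "0.2 0 1.6 8 -16 0 0" --pt "0.2 0 2.3 12.2 -26.4 0 0" --pt "0.2 0 2.3 12.2 -26.4 0 0" --pt "0.2 0 2.3 12.2 -26.4 0 0"

```text
t: 40.6
position: [0.6511, 0.0998, 0.252]
orientation: [-0.335, 1.571, -1.75]
contact_force: [0.2, 0.7, 0.6]
gripper_width: 0.0551
```

Run:
```python
from h import *
state();plan2((*(SC[2]-.001*U),.172),.161)
```

```text
t 40.6 p [0.6511 0.0998 0.252 ] a 0.156 tilt [-1. -0.  0.] F [0.2 0.7 0.6] T [ 0.09 -0.08  0.03] w 0.0551 q [ 0.33  0.57 -0.77  1.49  0.41  1.24 -0.34]
delta [ 8.   -0.16 -0.33] [-0.3  0.   0. ]
```

Emit:
drive_tool --pt "0.2 3 -0.1 -0.1 0 0 0" --pt "0.2 6 -0.1 -0.1 0 0 0" --pt "0.2 8 -0.1 -0.1 0 0 0" --pt "0.2 8 -0.1 -0.1 0 0 0" --pt "-1 8 -0.1 -0.1 0 0 0"

```text
t: 41.1
position: [0.6496, 0.105, 0.1725]
orientation: [3.068, 1.57, 1.659]
contact_force: [-0.1, -0.8, 1.4]
gripper_width: 0.0508
```

Emit:
drive_tool --pt "-1 0 0 0 0 0 0" --pt "-1 0 0 0 0 0 0" --pt "-1 0 0 0 0 0 0" --pt "-1 0 0 0 0 0 0" --pt "-1 0 0 0 0 0 0"

```text
t: 41.6
position: [0.6492, 0.1028, 0.1726]
orientation: [-1.025, 1.57, -2.436]
contact_force: [-2.1, -0.6, 0.1]
gripper_width: 0.0143
```

Emit:
drive_tool --pt "-1 0 0 0 0 0 0" --pt "-1 0 0 0 0 0 0"

```text
t: 41.8
position: [0.6492, 0.1028, 0.1726]
orientation: [-0.99, 1.57, -2.4]
contact_force: [-3.1, -0.9, 5.3]
gripper_width: 0.0136
```

Emit:
drive_tool --pt "-1 0 0 0 6.7 0 0" --pt "-1 0 0 0 13.4 0 0" --pt "-1 0 0 0 20.1 0 0" --pt "-1 0 0 0 26.8 0 0" --pt "-1 0 0 0 33.5 0 0"

```text
t: 42.3
position: [0.6497, 0.1027, 0.1726]
orientation: [1.245, 1.57, -0.755]
contact_force: [-2.1, -0.8, 3.4]
gripper_width: 0.0137
```

Run:
```python
from h import *
state()
```

```text
t 42.3 p [0.6497 0.1027 0.1726] a -0.429 tilt [-1.     0.001  0.   ] F [-2.1 -0.8  3.4] T [-0.21  0.49  0.09] w 0.0137 q [ 0.22  0.61 -0.61  1.57  0.38  1.08 -0.91]
```

Emit:
drive_tool --pt "-1 0 0 0 6.7 0 0" --pt "-1 0 0 0 13.4 0 0" --pt "-1 0 0 0 20.1 0 0" --pt "-1 0 0 0 26.8 0 0" --pt "-1 0 0 0 33.5 0 0"

```text
t: 42.8
position: [0.6501, 0.1024, 0.1726]
orientation: [2.003, 1.57, -0.581]
contact_force: [-1.2, -1.2, 3.7]
gripper_width: 0.0139
```

Emit:
drive_tool --pt "-1 0 0 0 6.7 0 0" --pt "-1 0 0 0 13.4 0 0" --pt "-1 0 0 0 20.1 0 0" --pt "-1 0 0 0 26.8 0 0" --pt "-1 0 0 0 33.5 0 0"

```text
t: 43.3
position: [0.6502, 0.1019, 0.1726]
orientation: [2.408, 1.569, -0.762]
contact_force: [-1.5, -3.0, 3.4]
gripper_width: 0.0141
```

Emit:
drive_tool --pt "-1 0 0 0 0 0 0" --pt "-1 0 0 0 0 0 0" --pt "0.2 0 0 0 0 0 0" --pt "0.2 0 0 0 0 0 0" --pt "0.2 0 0 0 0 0 0"

```text
t: 43.8
position: [0.6493, 0.1039, 0.1716]
orientation: [-0.971, 1.57, 2.149]
contact_force: [-0.2, 0.1, -0.4]
gripper_width: 0.0329
```

Emit:
drive_tool --pt "0.2 0 0 0 0 0 0" --pt "0.2 0 0 0 0 0 0" --pt "0.2 -2 0 0 0 0 0" --pt "0.2 -5 0 0 0 0 0" --pt "0.2 -8 0 0 0 0 0"

```text
t: 44.3
position: [0.6491, 0.1031, 0.2524]
orientation: [-0.02, 1.569, 3.099]
contact_force: [0.5, -0.7, 1.0]
gripper_width: 0.0549
```

Emit:
drive_tool --pt "0.2 0 -3.5 3 -8 0 0" --pt "0.2 0 -7 6 -16 0 0" --pt "0.2 0 -10.5 9 -24 0 0" --pt "0.2 0 -13.6 12.4 -32 0 0" --pt "0.2 0 -13.6 12.4 -40 0 0"

```text
t: 44.8
position: [0.5228, 0.2494, 0.253]
orientation: [-1.835, 1.567, 1.999]
contact_force: [0.1, 0.7, -0.6]
gripper_width: 0.055
```

Emit:
drive_tool --pt "0.2 0 0 0 -8 0 0" --pt "0.2 0 0 0 -16 0 0" --pt "0.2 0 0 0 -24 0 0" --pt "0.2 0 0 0 -32 0 0" --pt "0.2 0 0 0 -40 0 0"

```text
t: 45.3
position: [0.5287, 0.2419, 0.2522]
orientation: [2.069, 1.571, 0.307]
contact_force: [-0.2, -0.4, -0.2]
gripper_width: 0.0549
```

Run:
```python
from h import *
state();plan2((*SC[4],.252),.806)
```

```text
t 45.3 p [0.5287 0.2419 0.2522] a -0.191 tilt [-1.  0. -0.] F [-0.2 -0.4 -0.2] T [-0.02 -0.1   0.02] w 0.0549 q [ 0.07  0.4  -0.71  1.69  0.28  1.15 -0.9 ]
delta [0.02 0.05 0.03] [-57.1   0.   -0. ]
```

Emit:
drive_tool --pt "0.2 0 0 0 -8 0 0" --pt "0.2 0 0 0 -16 0 0" --pt "0.2 0 0 0 -24 0 0" --pt "0.2 0 0 0 -32 0 0" --pt "0.2 0 0 0 -40 0 0"

```text
t: 45.8
position: [0.5288, 0.2418, 0.2522]
orientation: [1.203, 1.571, 0.139]
contact_force: [-0.6, -0.4, -0.1]
gripper_width: 0.0551
```

Emit:
drive_tool --pt "0.2 0 0 0 -8 0 0" --pt "0.2 0 0 0 -17 0 0" --pt "0.2 3 0 0 -17 0 0" --pt "0.2 6 0 0 -17 0 0" --pt "0.2 8 0 0 -17 0 0"

```text
t: 46.3
position: [0.5281, 0.2411, 0.1703]
orientation: [-1.88, 1.569, -2.654]
contact_force: [-0.8, -1.0, -0.1]
gripper_width: 0.0551
```

Emit:
drive_tool --pt "0.2 0 0 0 0 0 0" --pt "-1 0 0 0 0 0 0" --pt "-1 0 0 0 0 0 0" --pt "-1 0 0 0 0 0 0" --pt "-1 0 0 0 0 0 0"

```text
t: 46.8
position: [0.5293, 0.2421, 0.1732]
orientation: [1.011, 1.569, 0.237]
contact_force: [0.3, -0.5, -0.7]
gripper_width: 0.0275
```

Emit:
drive_tool --pt "-1 0 0 0 0 0 0" --pt "-1 0 0 0 0 0 0" --pt "-1 0 0 0 0 0 0" --pt "-1 0 0 0 0 0 0"

```text
t: 47.2
position: [0.5284, 0.2413, 0.1725]
orientation: [-1.181, 1.569, -1.954]
contact_force: [-3.4, -2.2, 5.7]
gripper_width: 0.0138
```

Run:
```python
from h import *
state()
```

```text
t 47.2 p [0.5284 0.2413 0.1725] a 0.797 tilt [-1.    -0.001  0.001] F [-3.4 -2.2  5.7] T [-0.61  0.54  0.02] w 0.0138 q [ 0.17  0.55 -0.86  1.77  0.48  1.05 -0.07]
```

Emit:
drive_tool --pt "-1 0 0 0 6.7 0 0" --pt "-1 0 0 0 13.4 0 0" --pt "-1 0 0 0 20.1 0 0" --pt "-1 0 0 0 26.8 0 0" --pt "-1 0 0 0 33.5 0 0"

```text
t: 47.7
position: [0.5286, 0.2414, 0.1725]
orientation: [-0.295, 1.57, -1.658]
contact_force: [-1.3, -3.0, 4.2]
gripper_width: 0.0137
```

Emit:
drive_tool --pt "-1 0 0 0 6.7 0 0" --pt "-1 0 0 0 13.4 0 0" --pt "-1 0 0 0 20.1 0 0" --pt "-1 0 0 0 26.8 0 0" --pt "-1 0 0 0 33.5 0 0"

```text
t: 48.2
position: [0.5288, 0.2414, 0.1725]
orientation: [0.717, 1.57, -1.231]
contact_force: [-1.1, -2.4, 4.0]
gripper_width: 0.0132
```

Emit:
drive_tool --pt "-1 0 0 0 6.7 0 0" --pt "-1 0 0 0 13.4 0 0" --pt "-1 0 0 0 20.1 0 0" --pt "-1 0 0 0 26.8 0 0" --pt "-1 0 0 0 33.5 0 0"

```text
t: 48.7
position: [0.5291, 0.2412, 0.1725]
orientation: [1.579, 1.57, -0.953]
contact_force: [-0.3, -2.4, 4.3]
gripper_width: 0.0141
```

Emit:
drive_tool --pt "-1 0 0 0 0 0 0" --pt "-1 0 0 0 0 0 0" --pt "0.2 0 0 0 0 0 0" --pt "0.2 0 0 0 0 0 0" --pt "0.2 0 0 0 0 0 0"

```text
t: 49.2
position: [0.5285, 0.2423, 0.1718]
orientation: [-1.719, 1.57, 2.038]
contact_force: [0.4, -0.1, 0.0]
gripper_width: 0.0332
```

Emit:
drive_tool --pt "0.2 0 0 0 0 0 0" --pt "0.2 0 0 0 0 0 0" --pt "0.2 -2 0 0 0 0 0" --pt "0.2 -5 0 0 0 0 0" --pt "0.2 -8 0 0 0 0 0"

```text
t: 49.7
position: [0.5282, 0.2418, 0.2525]
orientation: [-0.472, 1.569, -2.999]
contact_force: [0.3, 0.3, 1.1]
gripper_width: 0.0549
```

Emit:
drive_tool --pt "0.2 0 3 2.7 -8 0 0" --pt "0.2 0 6 5.4 -16 0 0" --pt "0.2 0 9.2 8.3 -25 0 0" --pt "0.2 0 9.2 8.3 -25.2 0 0" --pt "0.2 0 9.2 8.3 -25.2 0 0"

```text
t: 50.2
position: [0.5141, 0.1173, 0.2523]
orientation: [1.629, 1.57, -0.463]
contact_force: [1.3, 1.4, -0.0]
gripper_width: 0.0551
```

Run:
```python
from h import *
state();plan2((*SC[1],.172),-.509)
c=get_calibration("wrist");im=capture("wrist");np.savez("w14.npz",**c);cv2.imwrite("pics/w14f.png",im)
```

```text
t 50.2 p [0.5141 0.1173 0.2523] a -0.521 tilt [-1.  0. -0.] F [ 1.3  1.4 -0. ] T [ 0.04 -0.03 -0.02] w 0.0551 q [ 0.18  0.26 -0.54  1.83  0.15  1.09 -0.93]
delta [ 8.03  0.01 -0.12] [-0.7 -0.  -0. ]
```

Emit:
drive_tool --pt "0.2 3 0 0 0 0 0" --pt "0.2 6 0 0 0 0 0" --pt "0.2 8 0 0 0 0 0" --pt "0.2 8 0 0 0 0 0" --pt "-1 8 0 0 0 0 0"

```text
t: 50.75
position: [0.5139, 0.1207, 0.1724]
orientation: [-2.258, 1.57, 1.94]
contact_force: [-0.1, 0.2, -0.2]
gripper_width: 0.0506
```

Emit:
drive_tool --pt "-1 0 0 0 0 0 0" --pt "-1 0 0 0 0 0 0" --pt "-1 0 0 0 0 0 0" --pt "-1 0 0 0 0 0 0" --pt "-1 0 0 0 0 0 0"

```text
t: 51.25
position: [0.5146, 0.1184, 0.1726]
orientation: [1.96, 1.569, -0.127]
contact_force: [-0.7, 0.8, 3.2]
gripper_width: 0.0134
```

Emit:
drive_tool --pt "-1 0 0 0 0 0 0" --pt "-1 0 0 0 0 0 0"

```text
t: 51.45
position: [0.5146, 0.1185, 0.1726]
orientation: [1.996, 1.569, -0.092]
contact_force: [1.4, -0.6, 2.6]
gripper_width: 0.0135
```

Emit:
drive_tool --pt "-1 0 0 0 7.5 0 0" --pt "-1 0 0 0 15 0 0" --pt "-1 0 0 0 22.5 0 0" --pt "-1 0 0 0 30 0 0" --pt "-1 0 0 0 37.2 0 0"

```text
t: 51.95
position: [0.5149, 0.1181, 0.1726]
orientation: [2.472, 1.569, -0.271]
contact_force: [2.8, -2.7, 1.7]
gripper_width: 0.0136
```

Emit:
drive_tool --pt "-1 0 0 0 7.5 0 0" --pt "-1 0 0 0 15 0 0" --pt "-1 0 0 0 22.5 0 0" --pt "-1 0 0 0 30 0 0" --pt "-1 0 0 0 37.2 0 0"

```text
t: 52.45
position: [0.515, 0.1176, 0.1726]
orientation: [2.857, 1.569, -0.536]
contact_force: [2.4, -3.4, 2.6]
gripper_width: 0.0139
```

Run:
```python
from h import *
state()
```

```text
t 52.5 p [0.515  0.1176 0.1726] a -1.821 tilt [-1.     0.001 -0.002] F [ 2.4 -3.4  2.6] T [-0.73 -0.42  0.02] w 0.0139 q [-0.05  0.33 -0.27  1.91  0.11  0.91 -2.2 ]
```

Emit:
drive_tool --pt "-1 0 0 0 0 0 0" --pt "-1 0 0 0 0 0 0" --pt "0.2 0 0 0 0 0 0" --pt "0.2 0 0 0 0 0 0" --pt "0.2 0 0 0 0 0 0"

```text
t: 52.95
position: [0.5131, 0.1194, 0.1717]
orientation: [-0.081, 1.569, 2.818]
contact_force: [0.2, -0.4, -0.4]
gripper_width: 0.0334
```

Emit:
drive_tool --pt "0.2 0 0 0 0 0 0" --pt "0.2 0 0 0 0 0 0" --pt "0.2 -2 0 0 0 0 0" --pt "0.2 -5 0 0 0 0 0" --pt "0.2 -8 0 0 0 0 0"

```text
t: 53.45
position: [0.5133, 0.1188, 0.2526]
orientation: [0.298, 1.569, -3.088]
contact_force: [1.6, 1.0, -0.1]
gripper_width: 0.0549
```

Emit:
drive_tool --pt "0.2 0 -3.5 -3 -8 0 0" --pt "0.2 0 -7 -6 -16 0 0" --pt "0.2 0 -10.5 -9 -24 0 0" --pt "0.2 0 -14 -12 -32 0 0" --pt "0.2 0 -14 -12 -40 0 0"

```text
t: 53.95
position: [0.6665, 0.2299, 0.249]
orientation: [-1.45, 1.567, 2.154]
contact_force: [-1.1, 0.0, -0.2]
gripper_width: 0.055
```

Emit:
drive_tool --pt "0.2 0 0 0 -8 0 0" --pt "0.2 0 0 0 -16 0 0" --pt "0.2 0 0 0 -24 0 0" --pt "0.2 0 0 0 -32 0 0" --pt "0.2 0 0 0 -40 0 0"

```text
t: 54.45
position: [0.6641, 0.2257, 0.2518]
orientation: [-1.129, 1.57, -3.112]
contact_force: [0.6, 0.0, 0.4]
gripper_width: 0.0554
```

Emit:
drive_tool --pt "0.2 0 0 0 -6.6 0 0" --pt "0.2 0 0 0 -6.6 0 0" --pt "0.2 0 0 0 -6.6 0 0"

```text
t: 54.75
position: [0.6641, 0.2255, 0.2518]
orientation: [-1.429, 1.57, 2.976]
contact_force: [0.2, -0.4, 0.3]
gripper_width: 0.0551
```

Run:
```python
from h import *
state();plan2((*SC[3],.172),-.299)
```

```text
t 54.8 p [0.6641 0.2255 0.2518] a -0.307 tilt [-1.    -0.001  0.   ] F [ 0.2 -0.4  0.3] T [-0.01 -0.09 -0.01] w 0.0551 q [-0.    0.6  -0.57  1.37  0.32  1.26 -0.9 ]
delta [ 7.98 -0.   -0.04] [-0.5  0.   0. ]
```

Emit:
drive_tool --pt "0.2 3 0 0 0 0 0" --pt "0.2 6 0 0 0 0 0" --pt "0.2 8 0 0 0 0 0" --pt "0.2 8 0 0 0 0 0" --pt "-1 8 0 0 0 0 0"

```text
t: 55.25
position: [0.6643, 0.2257, 0.1724]
orientation: [-1.317, 1.571, 3.091]
contact_force: [0.6, 0.0, 0.2]
gripper_width: 0.0508
```

Emit:
drive_tool --pt "-1 0 0 0 0 0 0" --pt "-1 0 0 0 0 0 0" --pt "-1 0 0 0 0 0 0" --pt "-1 0 0 0 0 0 0" --pt "-1 0 0 0 0 0 0"

```text
t: 55.75
position: [0.664, 0.2258, 0.1727]
orientation: [-1.783, 1.571, 2.626]
contact_force: [0.3, -2.5, -0.9]
gripper_width: 0.0137
```

Emit:
drive_tool --pt "-1 0 0 0 0 0 0" --pt "-1 0 0 0 0 0 0"

```text
t: 55.95
position: [0.664, 0.2258, 0.1726]
orientation: [-1.554, 1.571, 2.855]
contact_force: [-2.5, -0.7, 4.7]
gripper_width: 0.0134
```

Emit:
drive_tool --pt "-1 0 0 0 7.5 0 0" --pt "-1 0 0 0 15 0 0" --pt "-1 0 0 0 22.5 0 0" --pt "-1 0 0 0 30 0 0" --pt "-1 0 0 0 37.2 0 0"

```text
t: 56.45
position: [0.6644, 0.2255, 0.1726]
orientation: [2.207, 1.57, -0.322]
contact_force: [-2.1, -1.3, 3.2]
gripper_width: 0.0137
```

Emit:
drive_tool --pt "-1 0 0 0 7.5 0 0" --pt "-1 0 0 0 15 0 0" --pt "-1 0 0 0 22.5 0 0" --pt "-1 0 0 0 30 0 0" --pt "-1 0 0 0 37.2 0 0"

```text
t: 56.95
position: [0.6645, 0.225, 0.1726]
orientation: [2.241, 1.57, -0.937]
contact_force: [-1.6, -0.3, 3.2]
gripper_width: 0.0134
```

Run:
```python
from h import *
state()
```

```text
t 57.0 p [0.6645 0.225  0.1726] a -1.608 tilt [-1.     0.001 -0.001] F [-1.6 -0.3  3.2] T [-0.28  0.48  0.13] w 0.0134 q [-0.19  0.62 -0.26  1.46  0.17  1.08 -2.09]
```

Emit:
drive_tool --pt "-1 0 0 0 0 0 0" --pt "-1 0 0 0 0 0 0" --pt "0.2 0 0 0 0 0 0" --pt "0.2 0 0 0 0 0 0" --pt "0.2 0 0 0 0 0 0"

```text
t: 57.45
position: [0.664, 0.2258, 0.1715]
orientation: [-0.439, 1.57, 2.672]
contact_force: [0.2, -0.1, -0.2]
gripper_width: 0.0331
```

Emit:
drive_tool --pt "0.2 0 0 0 0 0 0" --pt "0.2 0 0 0 0 0 0" --pt "0.2 -2 0 0 0 0 0" --pt "0.2 -5 0 0 0 0 0" --pt "0.2 -8 0 0 0 0 0"

```text
t: 57.95
position: [0.6638, 0.2255, 0.2523]
orientation: [0.271, 1.569, -2.902]
contact_force: [0.5, 0.1, 0.9]
gripper_width: 0.0553
```

Emit:
drive_tool --pt "0.2 0 4 0.3 -8 0 0" --pt "0.2 0 8 0.6 -16 0 0" --pt "0.2 0 12.3 1 -24 0 0" --pt "0.2 0 12.3 1 -32 0 0" --pt "0.2 0 12.3 1 -40 0 0"

```text
t: 58.45
position: [0.6506, 0.1, 0.2523]
orientation: [1.322, 1.57, -1.151]
contact_force: [-0.7, 1.8, -0.5]
gripper_width: 0.055
```

Emit:
drive_tool --pt "0.2 0 0 0 -8 0 0" --pt "0.2 0 0 0 -16 0 0" --pt "0.2 0 0 0 -24 0 0" --pt "0.2 0 0 0 -32 0 0" --pt "0.2 0 0 0 -40 0 0"

```text
t: 58.95
position: [0.6504, 0.1029, 0.2522]
orientation: [1.778, 1.571, 0.007]
contact_force: [0.6, -0.1, -0.5]
gripper_width: 0.0552
```

Emit:
drive_tool --pt "0.2 0 0 0 -8 0 0" --pt "0.2 0 0 0 -16 0 0" --pt "0.2 0 0 0 -24 0 0" --pt "0.2 0 0 0 -32 0 0" --pt "0.2 0 0 0 -40 0 0"

```text
t: 59.45
position: [0.6504, 0.1029, 0.2521]
orientation: [0.795, 1.571, -0.278]
contact_force: [-0.3, 0.5, 0.0]
gripper_width: 0.0547
```

Emit:
drive_tool --pt "0.2 0 0 0 -8 0 0" --pt "0.2 0 0 0 -16 0 0" --pt "0.2 0 0 0 -24 0 0" --pt "0.2 0 0 0 -32 0 0" --pt "0.2 0 0 0 -40 0 0"

```text
t: 59.95
position: [0.6505, 0.1028, 0.2521]
orientation: [0.032, 1.571, -0.343]
contact_force: [-0.1, -0.1, 0.4]
gripper_width: 0.0551
```

Run:
```python
from h import *
state();plan2((*SC[2],.252),1.549)
```

```text
t 60.0 p [0.6505 0.1028 0.2521] a 1.196 tilt [-1.  0.  0.] F [-0.1 -0.1  0.4] T [ 0.07 -0.16  0.02] w 0.0551 q [ 0.36  0.59 -0.83  1.49  0.45  1.26  0.67]
delta [ 0.01 -0.03 -0.04] [-20.2   0.    0. ]
```

Emit:
drive_tool --pt "0.2 0 0 0 -8 0 0" --pt "0.2 0 0 0 -16 0 0" --pt "0.2 0 0 0 -20.2 0 0" --pt "0.2 3 0 0 -20.2 0 0" --pt "0.2 6 0 0 -20.2 0 0"

```text
t: 60.45
position: [0.6514, 0.103, 0.1925]
orientation: [0.159, 1.568, 0.131]
contact_force: [-0.1, -0.3, -0.9]
gripper_width: 0.0553
```

Emit:
drive_tool --pt "0.2 2 0 0 0 0 0" --pt "0.2 2 0 0 0 0 0" --pt "-1 2 0 0 0 0 0" --pt "-1 2 0 0 0 0 0" --pt "-1 2 0 0 0 0 0"

```text
t: 60.95
position: [0.6513, 0.1034, 0.1738]
orientation: [0.196, 1.568, 0.168]
contact_force: [-0.3, -0.2, 0.7]
gripper_width: 0.0352
```

Emit:
drive_tool --pt "-1 0 0 0 0 0 0" --pt "-1 0 0 0 0 0 0" --pt "-1 0 0 0 0 0 0" --pt "-1 0 0 0 0 0 0" --pt "-1 0 0 0 0 0 0"

```text
t: 61.45
position: [0.6506, 0.1019, 0.1726]
orientation: [-1.276, 1.569, -1.305]
contact_force: [-1.2, -3.5, 5.1]
gripper_width: 0.0138
```

Run:
```python
from h import *
state()
```

```text
t 61.5 p [0.6506 0.1019 0.1726] a 1.542 tilt [-1.    -0.001  0.   ] F [-1.2 -3.5  5.1] T [-0.78  0.22 -0.03] w 0.0138 q [ 0.38  0.69 -0.86  1.57  0.56  1.15  0.93]
```

Emit:
drive_tool --pt "-1 0 0 0 7.5 0 0" --pt "-1 0 0 0 15 0 0" --pt "-1 0 0 0 22.5 0 0" --pt "-1 0 0 0 30 0 0" --pt "-1 0 0 0 37.2 0 0"

```text
t: 61.95
position: [0.6504, 0.1012, 0.1726]
orientation: [-0.974, 1.568, -1.658]
contact_force: [-2.5, -4.9, 6.6]
gripper_width: 0.0139
```

Emit:
drive_tool --pt "-1 0 0 0 7.5 0 0" --pt "-1 0 0 0 15 0 0" --pt "-1 0 0 0 22.5 0 0" --pt "-1 0 0 0 30 0 0" --pt "-1 0 0 0 37.2 0 0"

```text
t: 62.45
position: [0.6497, 0.1007, 0.1726]
orientation: [-0.7, 1.567, -2.033]
contact_force: [-5.3, -5.9, 8.8]
gripper_width: 0.0137
```

Run:
```python
from h import *
state();p,R=pose()
print(Rdown(.25).inv().apply(np.r_[SC[4]-SC[2],0]))
```

```text
t 62.5 p [0.6497 0.1007 0.1726] a 0.238 tilt [-1.    -0.002  0.003] F [-5.3 -5.9  8.8] T [-1.33  1.    0.08] w 0.0137 q [ 0.2   0.6  -0.58  1.57  0.36  1.08 -0.23]
[ 0.         -0.08277912 -0.16437645]
```

Emit:
drive_tool --pt "-1 0 0 0 0 0 0" --pt "-1 0 0 0 0 0 0" --pt "0.2 0 0 0 0 0 0" --pt "0.2 0 0 0 0 0 0" --pt "0.2 0 0 0 0 0 0"

```text
t: 62.95
position: [0.6503, 0.1039, 0.1718]
orientation: [2.948, 1.57, 1.622]
contact_force: [-0.3, 0.1, 0.2]
gripper_width: 0.0334
```

Emit:
drive_tool --pt "0.2 0 0 0 0 0 0" --pt "0.2 0 0 0 0 0 0" --pt "0.2 -2 0 0 0 0 0" --pt "0.2 -5 0 0 0 0 0" --pt "0.2 -8 0 0 0 0 0"

```text
t: 63.45
position: [0.65, 0.103, 0.2524]
orientation: [-1.999, 1.569, 2.958]
contact_force: [0.7, 0.1, 0.2]
gripper_width: 0.0549
```

Emit:
drive_tool --pt "0.2 0 -2 -4 -8 0 0" --pt "0.2 0 -4 -8 -16 0 0" --pt "0.2 0 -6 -12 -24 0 0" --pt "0.2 0 -8.3 -16.4 -32 0 0" --pt "0.2 0 -8.3 -16.4 -40 0 0"

```text
t: 63.95
position: [0.524, 0.2501, 0.2533]
orientation: [2.439, 1.567, 1.829]
contact_force: [-0.5, 0.0, 0.3]
gripper_width: 0.055
```

Emit:
drive_tool --pt "0.2 0 0 0 -8 0 0" --pt "0.2 0 0 0 -16 0 0" --pt "0.2 0 0 0 -24 0 0" --pt "0.2 0 0 0 -32 0 0" --pt "0.2 0 0 0 -40 0 0"

```text
t: 64.45
position: [0.5302, 0.2421, 0.2522]
orientation: [0.431, 1.57, 0.507]
contact_force: [0.3, 0.4, 0.3]
gripper_width: 0.0552
```

Emit:
drive_tool --pt "0.2 0 0 0 -8 0 0" --pt "0.2 0 0 0 -16 0 0" --pt "0.2 0 0 0 -24 0 0" --pt "0.2 0 0 0 -31.4 0 0" --pt "0.2 0 0 0 -31.4 0 0"

```text
t: 64.95
position: [0.5302, 0.242, 0.2519]
orientation: [1.67, 1.57, 2.289]
contact_force: [-0.1, -0.2, 0.7]
gripper_width: 0.0552
```

Run:
```python
from h import *
state();plan2((*SC[4],.172),2.194)
```

```text
t 65.0 p [0.5302 0.242  0.2519] a 2.190 tilt [-1.     0.001 -0.   ] F [-0.1 -0.2  0.7] T [ 0.12 -0.14 -0.04] w 0.0552 q [ 0.32  0.55 -1.1   1.68  0.52  1.23  1.29]
delta [ 7.99  0.02 -0.12] [-0.3 -0.  -0. ]
```

Emit:
drive_tool --pt "0.2 3 0 0 0 0 0" --pt "0.2 6 0 -0.1 0 0 0" --pt "0.2 8 0 -0.1 0 0 0" --pt "0.2 8 0 -0.1 0 0 0" --pt "-1 8 0 -0.1 0 0 0"

```text
t: 65.45
position: [0.5294, 0.2418, 0.1726]
orientation: [1.315, 1.57, 1.931]
contact_force: [0.7, 1.1, 0.2]
gripper_width: 0.0509
```

Emit:
drive_tool --pt "-1 0 0 0 0 0 0" --pt "-1 0 0 0 0 0 0" --pt "-1 0 0 0 0 0 0" --pt "-1 0 0 0 0 0 0" --pt "-1 0 0 0 0 0 0"

```text
t: 65.95
position: [0.5295, 0.2415, 0.1725]
orientation: [-0.204, 1.57, 0.414]
contact_force: [1.2, 0.0, 1.9]
gripper_width: 0.0139
```

Emit:
drive_tool --pt "-1 0 0 0 0 0 0" --pt "-1 0 0 0 0 0 0"

```text
t: 66.15
position: [0.5295, 0.2416, 0.1725]
orientation: [-0.468, 1.57, 0.15]
contact_force: [-0.7, -0.5, 2.6]
gripper_width: 0.0137
```

Emit:
drive_tool --pt "-1 0 0 0 7.5 0 0" --pt "-1 0 0 0 15 0 0" --pt "-1 0 0 0 22.5 0 0" --pt "-1 0 0 0 30 0 0" --pt "-1 0 0 0 37.2 0 0"

```text
t: 66.65
position: [0.5297, 0.2409, 0.1725]
orientation: [-0.897, 1.57, -0.934]
contact_force: [-0.3, -1.7, 3.2]
gripper_width: 0.014
```

Emit:
drive_tool --pt "-1 0 0 0 7.5 0 0" --pt "-1 0 0 0 15 0 0" --pt "-1 0 0 0 22.5 0 0" --pt "-1 0 0 0 30 0 0" --pt "-1 0 0 0 37.2 0 0"

```text
t: 67.15
position: [0.5295, 0.2403, 0.1724]
orientation: [-0.856, 1.569, -1.543]
contact_force: [-1.0, -3.3, 4.4]
gripper_width: 0.0134
```

Emit:
drive_tool --pt "-1 0 0 0 0 0 0" --pt "-1 0 0 0 0 0 0" --pt "0.2 0 0 0 0 0 0" --pt "0.2 0 0 0 0 0 0" --pt "0.2 0 0 0 0 0 0"

```text
t: 67.65
position: [0.5291, 0.2418, 0.1719]
orientation: [2.751, 1.57, 2.072]
contact_force: [-0.3, -0.9, -0.1]
gripper_width: 0.0333
```

Emit:
drive_tool --pt "0.2 0 0 0 0 0 0" --pt "0.2 0 0 0 0 0 0" --pt "0.2 -4 0 0 0 0 0" --pt "0.2 -8 0 0 0 0 0" --pt "0.2 -13 0 0 0 0 0"

```text
t: 68.15
position: [0.5283, 0.2409, 0.3021]
orientation: [-2.211, 1.568, -2.891]
contact_force: [1.9, 0.5, -0.6]
gripper_width: 0.0547
```

Run:
```python
from h import *
state();plan2((*(O-.06*V),.35),TH)
```

```text
t 68.2 p [0.5283 0.2409 0.3021] a 0.891 tilt [-1.    -0.003 -0.002] F [ 1.9  0.5 -0.6] T [ 0.01 -0.27 -0.02] w 0.0547 q [ 0.14  0.38 -0.8   1.63  0.28  1.26  0.18]
delta [-4.8  -6.58 12.29] [57.6 -0.   0.2]
```

Both rounds are done. Last look from the same viewpoint: each bar should stand 5° short of a full half turn from its first position.

Emit:
drive_tool --pt "0.2 -4.8 -2 3.5 8 0 0" --pt "0.2 -4.8 -4 7 16 0 0" --pt "0.2 -4.8 -6.6 12.3 24 0 0" --pt "0.2 -4.8 -6.6 12.3 32 0 0" --pt "0.2 -4.8 -6.6 12.3 40 0 0"

```text
t: 68.65
position: [0.5847, 0.1086, 0.3498]
orientation: [-0.236, 1.57, -1.627]
contact_force: [-1.0, 0.7, 0.4]
gripper_width: 0.055
```

Emit:
drive_tool --pt "0.2 0 0 0 8 0 0" --pt "0.2 0 0 0 17.6 0 0" --pt "0.2 0 0 0 17.6 0 0" --pt "0.2 0 0 0 17.6 0 0"

```text
t: 69.05
position: [0.5833, 0.1129, 0.3501]
orientation: [-0.197, 1.571, -1.88]
contact_force: [-0.0, -0.5, -0.3]
gripper_width: 0.055
```

Run:
```python
from h import *
state();c=get_calibration("wrist");im=capture("wrist");np.savez("w15.npz",**c)
o=cv2.resize(im[:300],None,fx=1.4,fy=1.4)
for x in(-.1,.1):
    for y in(-.07,.07):
        q=proj("wrist",[*(O+x*U+y*V),.062],c)[0];cv2.drawMarker(o,tuple(int(k*1.4) for k in q),(0,255,0),1,12,1)
cv2.imwrite("pics/w15.png",o)
```

```text
t 69.0 p [0.5833 0.1129 0.3501] a -0.112 tilt [-1. -0.  0.] F [-0.  -0.5 -0.3] T [ 0.   -0.11  0.02] w 0.0550 q [ 0.21  0.33 -0.58  1.53  0.18  1.34 -0.5 ]
```

View pics/w15.png

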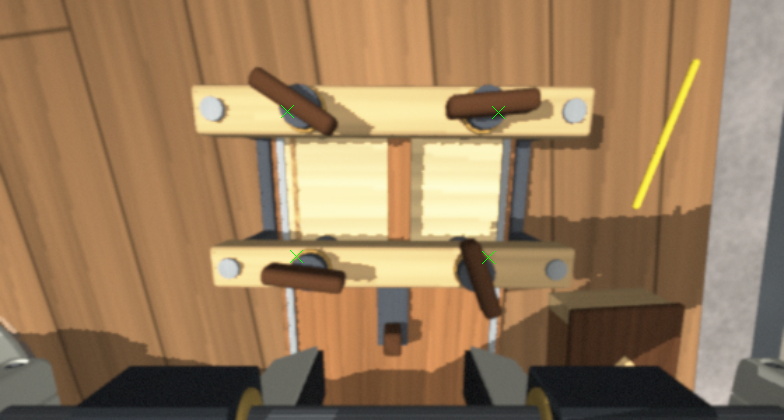

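The handles stand where commanded: about 2-9° counter-clockwise of the start angles, 5° expected, a spread of ±0.6 N. The caul and bed are still home, and the bar of the finished box is undisturbed. I'm handing in.

Run:
```python
from h import *
manip.sign_off(); print(observe()["t"])
```

```text
the job is handed in; nothing more can be done
the job is handed in; nothing more can be done
```

The job is handed in at about 69 s of the 210 s allowed; `sign_off` gave no verdict.

**What I did**
- **Fronts:** there were two. They lie lengthwise on the bed about 65 mm either side of the middle, within about 2 mm of mid-way between the fences, inlay up.
- **Caul:** set inside the fences and let go with the bed still drawn out. The near view showed it square and seated.
- **Bed:** pushed home by its handle until the tool stopped and the force rose to about 30 N.
- **Screws:** tightened 1, 3, 2, 4 in two rounds, 1.75 rad each and then 1.3 rad each.

**Last checks**
- **Handle angles:** the final picture shows them 2–9° from their starting angles where 5° was expected, so no turn slipped.
- **Caul and bed:** in that picture the caul still lies under the screws and the bed has not moved.
- **Robot:** it was clear of everything, with about zero tool force.

**What disagreed or was not checked**
- **Early grasps:** the first two tries at one front failed because I lifted before the slow fingers had closed. It stayed flat and undamaged; I took it again with a longer wait.
- **Foot forces:** these are worked out from the turns and the stated spring, not measured. I expect about 13–19 N each, inside the 6.5–24 N limits.
- **Sideways push:** while seating the bed the wrist also read about 14 N sideways and 20 N upwards. I did not look into why, and backed off at once.
- **Bystanders:** I did not re-measure the bottle, mallet and box at the end. The arm was kept away from them, and part of the box is visible in the last picture, apparently in place.

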